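# Clear the dryer's vent and reset its tripped cut-out

## Task

A glass plate left lying over the dryer's vent has tripped its thermal cut-out: take the plate off, lay it on the sloping rest with a short edge against the lip and let go, then take it again and stand it on a short edge, fully down, in the narrowest slot of the walnut stand that accepts it. Only then reset the cut-out: push the lever from its tripped mid position fully off to its stop, keep it there a moment, then throw it fully on and let go. Leave the glass slides, shells, crucible, jar and ruler as they are.

Things in the scene. Friction and masses are not known exactly. Their poses are not given: they have to be found in the camera images.
- plate: Pale green glass plate, 120 x 60 x 10 mm, 0.18 kg (varies). Origin at its centre; x along the 120 mm length, y along the 60 mm width, z through the thickness. It can be turned half round or over with no difference. It starts flat on the vent cowl, its underside 85 mm above the work surface, overhanging the cowl at its long sides.
- dryer: White specimen dryer, fixed, 150 (x) x 120 (y) x 60 mm high; on its top a dark raised vent cowl 90 (x) x 36 (y) mm, 25 mm high, centred, so the cowl's top is 85 mm up. Origin at the centre of the underside.
- easel: Walnut sloping rest, fixed, base 130 (x) x 60 (y) mm. Its 40 mm wide sloping board rises towards its own +x at 45 degrees and is 68 mm long up the slope from the lip, so the upper 52 mm of a plate resting on it stands free on both sides. The lip at the foot is 60 mm wide and stands 14 mm above the slope. Origin at the centre of the underside; y is level, across the slope.
- easel_rest (a point): On the sloping rest: where the plate's centre is when the plate lies on the slope with its lower short edge against the lip (in the rest's frame 6 mm towards -x of its origin and 71 mm up). Same axes as easel.
- stand: Walnut slotted stand, fixed, 170 (x) x 80 (y) x 47 mm high. Slots run right across along y, with open ends, and are 35 mm deep (their floor is 12 mm up). Along x from the -x end they narrow: 20 mm wide at x = -62 mm, 14 mm at x = -30, 8 mm at x = -2, 5 mm at x = +22; then three 6 mm slots at x = +42, +58, +74 hold the glass slides. Origin at the centre of the underside.
- slot14 (a point): Middle of the floor of the stand's 14 mm slot, the narrowest that accepts the 10 mm plate. Same axes as stand. The plate's centre is 60 mm above it when fully down.
- cutout: Grey thermal cut-out box, fixed, 130 (x) x 90 (y) x 60 mm high, with a red-gripped lever on top between two black cheeks (up to 85 mm high, 44 mm over both). A white patch on the box's top marks the off side (-x), a green patch the on side (+x). Origin at the centre of the underside.
- lever_pivot (a point): Fixed point on the lever's hinge axis, in the middle of the cut-out box, 72 mm up. The hinge axis is the y of this point (same axes as cutout).
- lever_grip (a point): Centre of the lever's red grip: a round bar 18 mm thick and 30 mm long, lying along the hinge axis, 100 mm from the hinge. Moves with the lever; about 172 mm up when the lever is upright.
- lever (a joint): Angle of the lever (rad): 0 fully off, leaning 0.6 rad from upright towards the cut-out box's -x (white patch); 1.2 fully on, leaning 0.6 rad towards its +x (green patch); hard stops at both. It starts tripped, 0.4 to 0.8. It stays where it is left; friction takes about 2 N at the grip.
- slide0: Clear glass slide 0 on edge in the stand's 6 mm slot nearest the ladder, 76 mm long, 50 mm high, 4 mm thick; its top is 62 mm above the work surface. Origin at the middle of its lower edge. Bystander.
- slide1: Clear glass slide 1 on edge in the stand's 6 mm slot in the middle, 76 mm long, 50 mm high, 4 mm thick; its top is 62 mm above the work surface. Origin at the middle of its lower edge. Bystander.
- slide2: Clear glass slide 2 on edge in the stand's 6 mm slot at the +x end, 76 mm long, 50 mm high, 4 mm thick; its top is 62 mm above the work surface. Origin at the middle of its lower edge. Bystander.
- urchin: Purple sea-urchin test, 70 mm across, 41 mm high, origin under its centre. Bystander.
- shell: Pale cone shell lying down, 74 mm long (along x), 36 mm thick, origin under its middle. Bystander.
- crucible: Round white porcelain crucible, 64 mm across, 45 mm high, origin under its centre. Bystander.
- jar: Small amber jar with a white cap, 54 mm across, 70 mm high, origin under its centre. Bystander.
- ruler: Steel ruler, 150 (x) x 28 x 3 mm, lying flat, origin under its centre. Bystander.
Things that resemble listed ones, but are neither listed nor needed, are in the scene too. What is shaped like the plate but pink or yellow is not meant.

How it is judged (in metres and radians):
On the way, in this order (a step that is already met when the one before it is completed fails the run):
1. the plate lies on the sloping rest, a short edge at the lip, let go (distance between plate and easel_rest below 0.02 m and angle between the x axis of plate and the z axis of easel, either way round between 0.67 and 0.9 rad and angle between the y axis of plate and the y axis of easel, either way round below 0.15 rad and contact force between plate and the fingers below 0.1 N and linear speed of plate below 0.02 m/s), for 0.2 s.
2. the plate stands on a short edge, fully down in the 14 mm slot, let go (x of plate in the frame of slot14 between -0.007 and 0.007 m and y of plate in the frame of slot14 between -0.02 and 0.02 m and z of plate in the frame of slot14 below 0.066 m and angle between the x axis of plate and the z axis of stand, either way round below 0.17 rad and angle between the z axis of plate and the x axis of stand, either way round below 0.2 rad and contact force between plate and the fingers below 0.1 N and linear speed of plate below 0.02 m/s), for 0.2 s.
3. the lever is pushed fully off and kept there a moment (value of joint lever below 0.07 rad), for 0.2 s.
4. the lever is thrown fully on (value of joint lever above 1.13 rad), for 0.2 s.
At the end, for the whole second after the job is handed in: The plate stands at rest on a short edge, fully down (within 6 mm) in the stand's 14 mm slot, upright within 0.17 rad, centred within 20 mm along the slot; the lever is within 0.07 rad of fully on; nothing is held and the bystanders are where they were (all of step 2 and value of joint lever above 1.13 rad); the robot touches nothing.
It fails at once if the lever is thrown fully on before the plate stands in its slot (value of joint lever above 1.13 rad and distance between plate and slot14 above 0.09 m).
It fails at once if a bystander is moved more than 25 mm (distance of any of urchin, shell, crucible, jar, ruler, slide0, slide1, slide2 from where it was at the start of the episode above 0.025 m).
It fails at once if a glass slide, the jar or the crucible is tipped over (angle between any of slide0, slide1, slide2, jar, crucible's own z axis and vertical above 0.6 rad).
It also fails if it takes over 72 s, if anything falls off the work surface, if the arm or the gripper's body presses on something with over 40 N, if the wrist force passes 120 N, or if a joint passes its speed limit or range.

## Robot

A 6-joint arm with a two-finger parallel gripper is mounted at the origin on the work surface. World frame = base frame: x ahead of the robot, y to its left, z up, the work surface at z = 0. Lengths are in m, angles in degrees, forces in N, time in s.
With the tool pointing down it reaches from about 0.25 to 0.8 m from the base axis. Payload 8.5 kg.
Tool frame: the origin (TCP) lies midway between the tips of the shut fingers; the grasp point (between the pads) lies 19 mm behind it (bot.pinch_z is the distance from the TCP to the grasp point, in m); z points along the fingers, y is the direction in which the jaws open and shut (so a half turn about z gives the same grasp; the last joint's range is limited). The gripper opens to 85 mm and grips with 20 to 120 N. Pads are 22 mm wide; open, the fingers measure 114 mm over their backs; the gripper's body (76 mm by 85 mm) begins 54 mm behind the grasp point. The pads swing forward as they close: fully open they stand 13 mm farther back than shut.
Start: joints at [-70.76, 13.648, -0.773, 75.585, 0, 90], TCP at [0.173, -0.496, 0.231] pointing down, gripper open.
Joint ranges: [-152.45, 152.45], [-59.26, 108.67], [-65.41, 83.53], [-104.44, 129.93], [-82.83, 76.93], [-180, 180]. Speed limits (degrees/s): [127.2, 127.2, 159.86, 180, 180, 180].

## Interface

Orientations are given as a 3x3 rotation matrix whose columns are the frame's x, y, z axes.
In Python, from rig import bot gives the robot as it stands.
- The arm moves only by the shell command python3 -m handwheel 'ROWS'. ROWS is JSON, a list of rows, each a list of 3 entries, a list of its own where there are three numbers: the shift along the tool's x, y, z in cm, then the turn about the tool's z in rad, then the opening, from -1 (shut) to 1 (fully open). In form: [[[x, y, z], turn, grip], ...]. A call has 1 to 20 rows; each row is the pose to reach, as a shift and turn from the pose commanded when the call began, along the tool's axes at that moment; what a row does not reach only later rows make up. A row lasts 1/10 s, in which the tool goes at most 50 mm and 8.59 degrees, less where a joint would pass 70% of its speed; a pose out of reach is approached as far as the arm can. A call with a gripper value outside its range is refused whole. The fingers move at their own pace and stop on an object; the grip force is fixed at half the most. Time passes only in rows, so rows that repeat a pose let the fingers close. It gives the time, the measured TCP pose, the force and the opening at its end, in the units of the state.
- bot.get_obs(): the state, without advancing time (a new reading comes with each control period).
- bot.snapshot(name): name is "scene" or "top" or "wrist"; returns a dict with "frame" (480x640x3 uint8, blue, green, red), "K" (3x3 intrinsics, pixels), "k1" (the pictures are not rectified: a ray, as slopes to the right and down, at radius r is drawn at 1 + k1 r^2 times it, then the intrinsics apply), "position" and "attitude" of the camera in the world. Camera axes: x right, y up, looking along -z (the intrinsics and any distortion apply to the point x, -y, -z); pixel columns grow to the right and rows downward; lengths in m; the calibration is good to about 2 mm. A picture is of the moment at which its call begins. There is no depth.
- bot.job_done(): hands the job in, once; it reports no verdict.
The state is a dict: "time": time; "q": joint angles; "dq": joint speeds; "joint_efforts": joint torques, N m; "tcp_pos": TCP position; "tcp_rot": TCP orientation; "ft_force": force on the tool from outside, world axes, zero at the start; "ft_torque": the same for the moment, N m; "opening": finger opening in m.
Only numpy, scipy, OpenCV 4.12 (cv2) and the standard library are available. Lean on these libraries where they do the work, as an engineer would, in place of code of your own. Each camera call takes 0.05 s, during which the arm holds its last target.

## Working session

There is one attempt and no reset: what is moved stays moved. The work goes in short steps, Python scripts to look and compute and a shell command to move; the robot and the scene stay as the last step left them, time stands still between calls to the robot, and variables do not carry over. Pictures are saved under pics/ and viewed, and the job is handed in when it is done.

```bash
ls; mkdir -p pics
cat > h.py <<'E'
import numpy as np, cv2
from rig import bot
def snap(n,f):
    s=bot.snapshot(n); cv2.imwrite(f'pics/{f}.png',s['frame']); np.save(f'pics/{f}.npy',{k:s[k] for k in('K','k1','position','attitude')},allow_pickle=True); return s
E
python3 - <<'E'
from h import *
for n in('scene','top','wrist'):
    s=snap(n,n+'0'); print(n,s['K'],s['k1'],s['position'],np.round(s['attitude'],4))
o=bot.get_obs(); print(o,bot.pinch_z)
E
```

```text
pics
scene [[463.70052103   0.         320.51572363]
 [  0.         463.70052103 244.70901783]
 [  0.           0.           1.        ]] 0.041776589155757736 [ 1.1679648  -0.30927272  0.86902709] [[ 0.424  -0.6362  0.6446]
 [ 0.9056  0.2887 -0.3108]
 [ 0.0116  0.7155  0.6985]]
top [[567.06839314   0.         322.01293843]
 [  0.         567.06839314 238.50496845]
 [  0.           0.           1.        ]] 0.013484317806085947 [ 0.22070601 -0.01337102  1.32828723] [[-0.004   0.974  -0.2265]
 [-1.     -0.0054 -0.0056]
 [-0.0067  0.2265  0.974 ]]
wrist [[388.0763806    0.         312.84635551]
 [  0.         388.0763806  242.95441312]
 [  0.           0.           1.        ]] 0.004265346345146186 [ 0.23569683 -0.47487156  0.37337278] [[ 0.3291  0.9118  0.2454]
 [-0.9443  0.3184  0.0832]
 [-0.0023 -0.2591  0.9658]]
{'time': 0.15, 'q': array([-7.07602125e+01,  1.36754193e+01, -8.04630904e-01,  7.55849879e+01,
       -1.06773229e-03,  9.00010590e+01]), 'dq': array([-0.06832225, -0.03707285,  0.062372  , -0.08832885, -0.11143857,
       -0.02325447]), 'joint_efforts': array([ 4.37774606e-04, -5.39078057e+01,  3.46597731e+01,  1.44114933e-02,
        1.83172943e-05, -2.61759561e-05]), 'tcp_pos': array([ 0.17289077, -0.49538414,  0.23081199]), 'tcp_rot': array([[ 9.44153853e-01,  3.29504700e-01, -3.91645050e-04],
       [ 3.29504933e-01, -9.44153252e-01,  1.06558885e-03],
       [-1.86564126e-05, -1.13512880e-03, -9.99999356e-01]]), 'ft_force': array([-0.54394238, -0.63577744,  0.89396573]), 'ft_torque': array([0.01134559, 0.02162784, 0.00819019]), 'opening': 0.0854331107011718} 0.0187
```

View pics/top0.png

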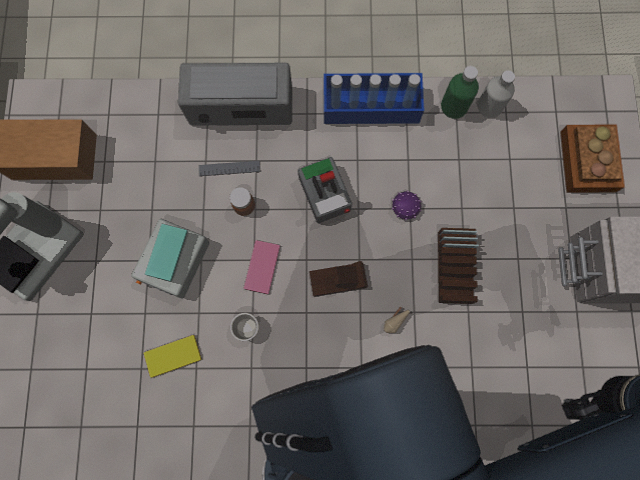

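View pics/scene0.png

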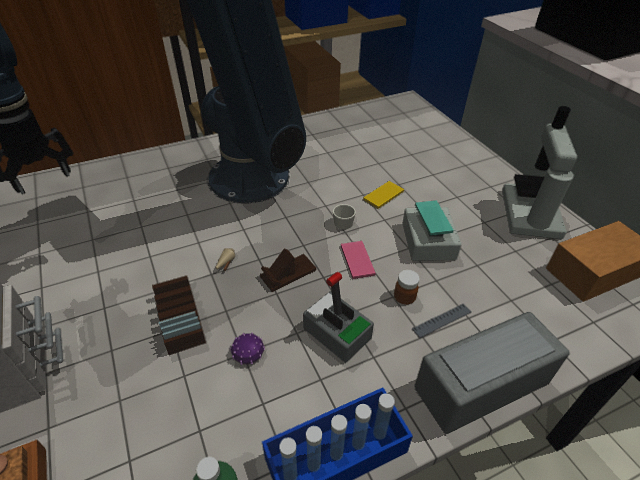

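View pics/wrist0.png

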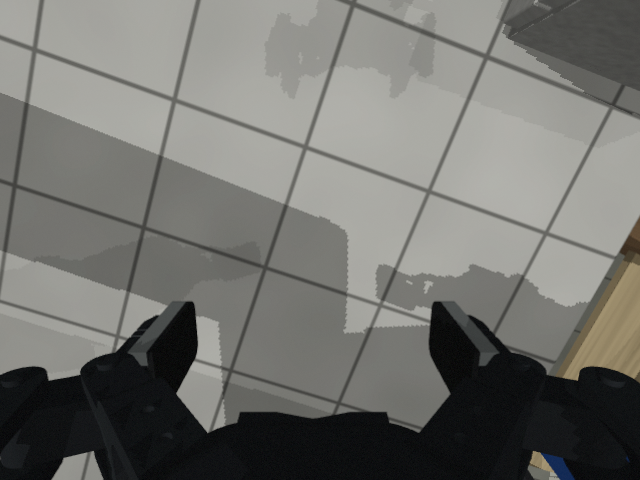

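Run:
```python
import cv2,numpy as np
t=cv2.imread('pics/top0.png');s=cv2.imread('pics/scene0.png')
def crop(im,c,f,k):
    x0,y0,x1,y1=c; o=cv2.resize(im[y0:y1,x0:x1],None,fx=k,fy=k,interpolation=cv2.INTER_CUBIC)
    for x in range((x0+9)//10*10,x1,10):
        cv2.line(o,((x-x0)*k,0),((x-x0)*k,6),(0,0,255),1); 
        if x%20==0: cv2.putText(o,str(x),((x-x0)*k,16),0,.35,(0,0,255),1)
    for y in range((y0+9)//10*10,y1,10):
        cv2.line(o,(0,(y-y0)*k),(6,(y-y0)*k),(0,0,255),1)
        if y%20==0: cv2.putText(o,str(y),(8,(y-y0)*k+4),0,.35,(0,0,255),1)
    return o
a=crop(t,(125,210,215,300),'',6); b=crop(t,(300,250,380,305),'',8)
cv2.imwrite('pics/c1.png',a);cv2.imwrite('pics/c2.png',b)
cv2.imwrite('pics/c3.png',crop(t,(430,220,490,310),'',6));cv2.imwrite('pics/c4.png',crop(t,(290,150,360,230),'',7))
cv2.imwrite('pics/c5.png',crop(s,(395,190,470,270),'',7));cv2.imwrite('pics/c6.png',crop(s,(255,240,325,295),'',8))
cv2.imwrite('pics/c7.png',crop(s,(145,270,215,360),'',6));cv2.imwrite('pics/c8.png',crop(s,(295,260,385,365),'',5))
```

```text
(no output)
```

View pics/c1.png

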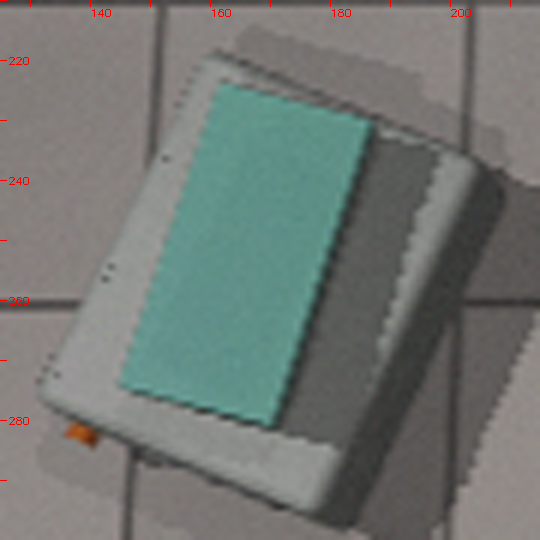

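View pics/c2.png

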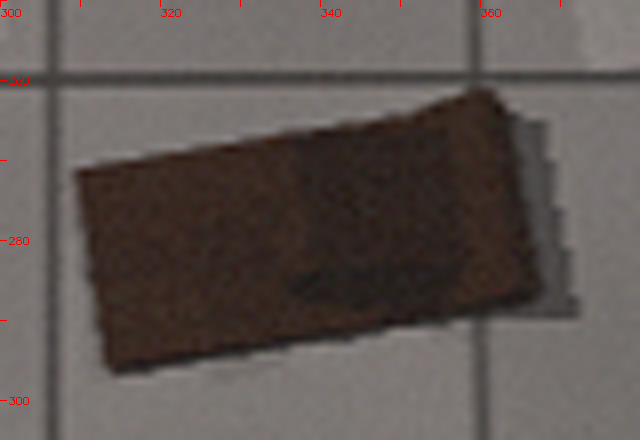

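View pics/c3.png

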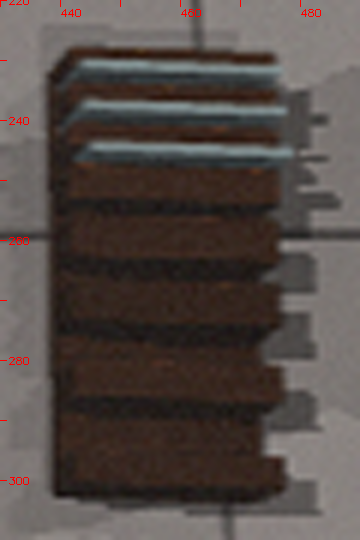

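View pics/c4.png

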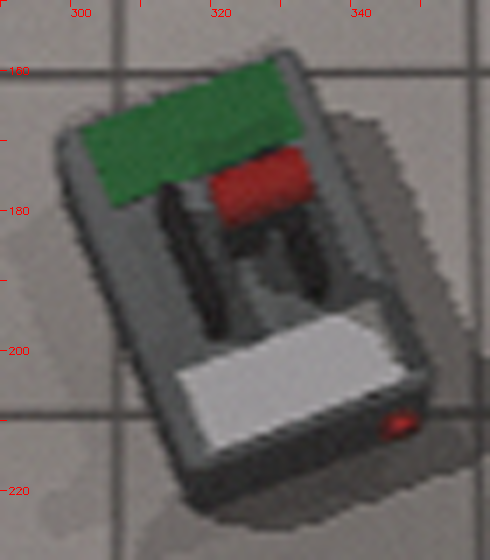

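View pics/c5.png

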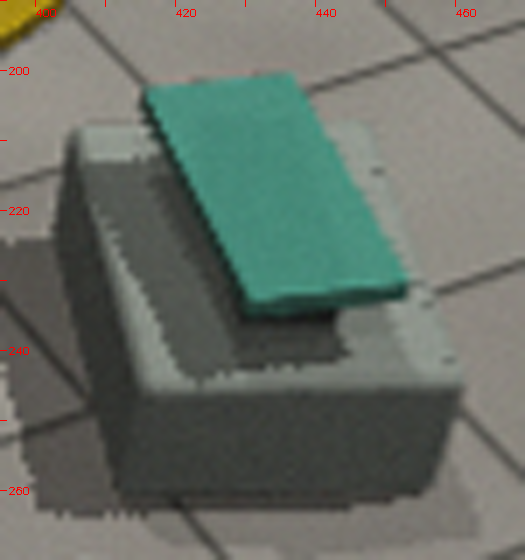

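View pics/c6.png

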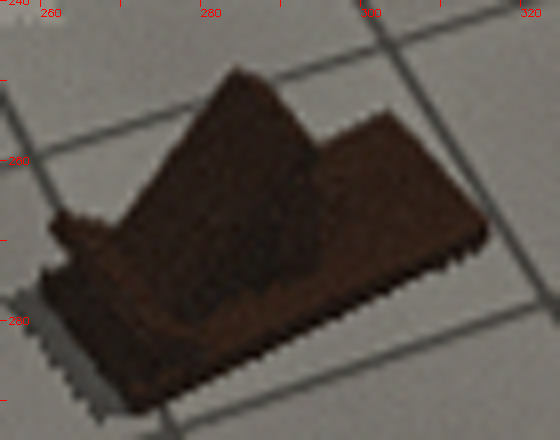

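View pics/c7.png

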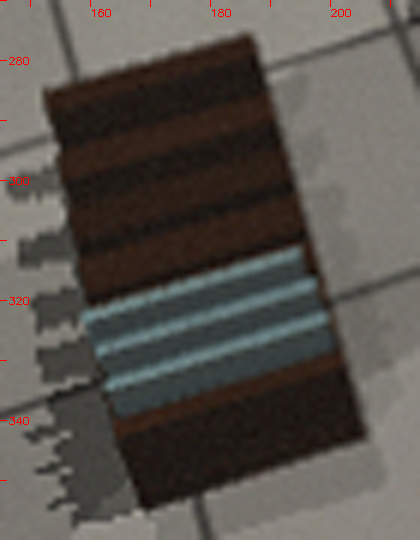

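View pics/c8.png

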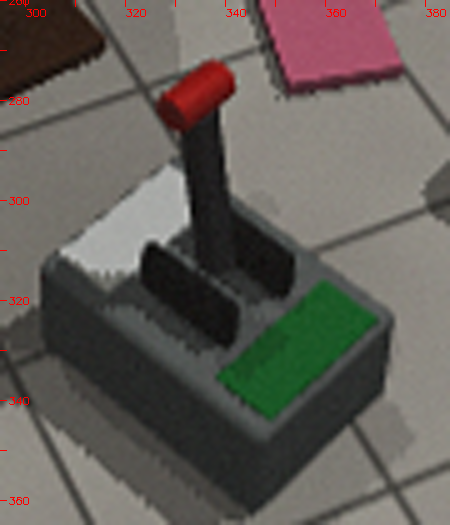

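```bash
cat >> h.py <<'E'
def cam(f): return np.load(f'pics/{f}.npy',allow_pickle=True).item()
def proj(c,P):
    P=np.atleast_2d(P); q=(P-c['position'])@np.asarray(c['attitude'])
    a=q[:,0]/-q[:,2]; b=-q[:,1]/-q[:,2]; d=1+c['k1']*(a*a+b*b); K=c['K']
    return np.c_[K[0,0]*a*d+K[0,2],K[1,1]*b*d+K[1,2]]
def pose(p,L):
    x,y,t=p[:3]; L=np.atleast_2d(L).astype(float); c,s=np.cos(t),np.sin(t)
    return np.c_[x+c*L[:,0]-s*L[:,1],y+s*L[:,0]+c*L[:,1],L[:,2]]
from scipy.optimize import least_squares
def fit(obs,p0,extra=None):
    # obs: list of (cam,local pts mm,pixels)
    def r(p):
        return np.concatenate([(proj(cam(c),pose(p,(np.array(L) if not callable(L) else L(p))/1000.))-np.array(px)).ravel() for c,L,px in obs])
    s=least_squares(r,p0,loss='soft_l1',f_scale=1.); return s.x,r(s.x).reshape(-1,2)
E
python3 - <<'E'
from h import *
h=.45
def go(n,obs,p0):
    obs=[(c,L,np.array(px)-h) for c,L,px in obs]
    p,r=fit(obs,p0); print(n,np.round(p[:3],4),'yaw',np.round(np.degrees(p[2]),1),p[3:],'\n',np.round(r,1).tolist())
    return p
pl=[[60,30,95],[60,-30,95],[-60,-30,95],[-60,30,95]]
go('plate',[('top0',pl,[(160.5,224),(187,230.5),(170.5,281),(145,275)]),('scene0',pl,[(452,230),(430,232.3),(415,203),(435.5,200.5)][1:2]+[(415,202.5),(435.5,200.5),(452,230)] if 0 else [(452,230.5),(430,232.3),(415,202.5),(435.5,200.5)])],[.3,.35,0])
dr=[[75,60,60],[75,-60,60],[-75,-60,60],[-75,60,60]]
go('dryer',[('top0',dr,[(160,219),(203.5,236.5),(178,296),(132,276.5)])],[.3,.35,0])
def E(p):
    b=p[3]*1000; return np.array([[65,-30,b],[65,30,b]])
T=[[3.2,20,73.1],[3.2,-20,73.1]]
go('easel',[('top0',E,[(309.3,271.5),(313.8,296.5)]),('scene0',E,[(314.5,268.5),(302,254)]),('scene0',T,[(284.3,248.7),(294.5,258.5)])],[.27,-.05,1.5,.01])
S=[[85,40,47],[85,-40,47],[-85,-40,47],[-85,40,47]]
go('stand',[('top0',S,[(441,228.5),(475.5,229),(477.5,301.5),(440.5,301.5)]),('scene0',S[2:],[(151.5,285.5),(185,276)])],[.27,-.3,0])
C=[[65,45,60],[65,-45,60],[-65,-45,60],[-65,45,60]]
def G(p): a=p[3]-.6; return np.array([[100*np.sin(a),0,72+100*np.cos(a)]])
go('cutout',[('top0',C,[(298.5,169.5),(332,157),(351.5,203),(316.5,217.5)]),('scene0',[C[0],C[1],C[2]],[(371.5,323.5),(345.5,347),(302,312)]),('top0',G,[(327,177)]),('scene0',G,[(332.5,279.5)])],[.45,0,0,.6])
E
```

```text
plate [ 0.4776  0.3413 -0.2544] yaw -14.6 [] 
 [[1.1, 0.4], [0.1, 0.2], [0.2, 1.2], [-0.3, 0.5], [1.6, 0.3], [0.4, 1.3], [-0.4, 0.6], [0.8, 0.2]]
dryer [ 0.4766  0.3448 -0.3907] yaw -22.4 [] 
 [[-0.5, -1.5], [3.0, -0.1], [0.4, 0.7], [-1.6, 0.3]]
easel [ 0.4296 -0.0435  1.7509] yaw 100.3 [0.01240785] 
 [[-0.2, 0.3], [-0.1, 0.4], [1.7, -0.4], [0.9, 0.2], [-0.6, 0.7], [-1.8, 0.6]]
stand [ 0.4563 -0.3185 -0.0335] yaw -1.9 [] 
 [[-0.2, -0.2], [-0.1, 0.2], [0.3, 0.8], [1.7, -0.2], [0.2, 0.4], [1.8, -0.1]]
cutout [ 0.6392 -0.012   0.3519] yaw 20.2 [0.43969647] 
 [[-1.2, -0.1], [1.0, -0.1], [1.1, 3.1], [-0.1, 1.7], [2.8, 0.0], [0.2, 2.2], [-0.5, 0.6], [0.2, 1.1], [1.2, 0.3]]
```

```bash
cat >> h.py <<'E'
def goto(x,y,z,yaw=None):
    o=bot.get_obs(); R=o['tcp_rot']; d=R.T@(np.array([x,y,z])-o['tcp_pos'])*100
    yw=np.degrees(np.arctan2(R[1,0],R[0,0])); t=0
    if yaw is not None: t=-np.radians((yaw-yw+180)%360-180)
    print('shift cm',np.round(d,2),'turn',round(t,3),'cur',np.round(o['tcp_pos'],4),'yaw',round(yw,1),'t',round(o['time'],2))
E
python3 -c "
from h import *
goto(.497,.336,.2,165.4)"
```

```text
shift cm [ 58.   -67.81   3.16] turn -2.551 cur [ 0.1729 -0.4954  0.2308] yaw 19.2 t 0.15
```

```bash
python3 -m handwheel '[[[58,-67.8,0],-2.55,1],[[58,-67.8,0],-2.55,1],[[58,-67.8,0],-2.55,1],[[58,-67.8,0],-2.55,1],[[58,-67.8,0],-2.55,1],[[58,-67.8,0],-2.55,1],[[58,-67.8,0],-2.55,1],[[58,-67.8,0],-2.55,1],[[58,-67.8,0],-2.55,1],[[58,-67.8,0],-2.55,1],[[58,-67.8,0],-2.55,1],[[58,-67.8,0],-2.55,1],[[58,-67.8,0],-2.55,1],[[58,-67.8,0],-2.55,1],[[58,-67.8,0],-2.55,1],[[58,-67.8,0],-2.55,1],[[58,-67.8,0],-2.55,1],[[58,-67.8,0],-2.55,1],[[58,-67.8,3],-2.55,1],[[58,-67.8,3],-2.55,1]]'
python3 - <<'E'
from h import *
goto(.497,.336,.2,165.4)
snap('wrist','w1');snap('top','top1');snap('scene','scene1')
E
```

```text
time: 2.15
tcp_pos: [0.4956, 0.3357, 0.1974]
tcp_rot: [[-0.968, 0.251, -0.005], [0.251, 0.968, -0.004], [0.004, -0.005, -1.0]]
ft_force: [-1.0, -1.1, -0.7]
opening: 0.0855
shift cm [-0.12  0.06 -0.27] turn 0.001 cur [0.4956 0.3357 0.1974] yaw 165.4 t 2.15
```

View pics/w1.png

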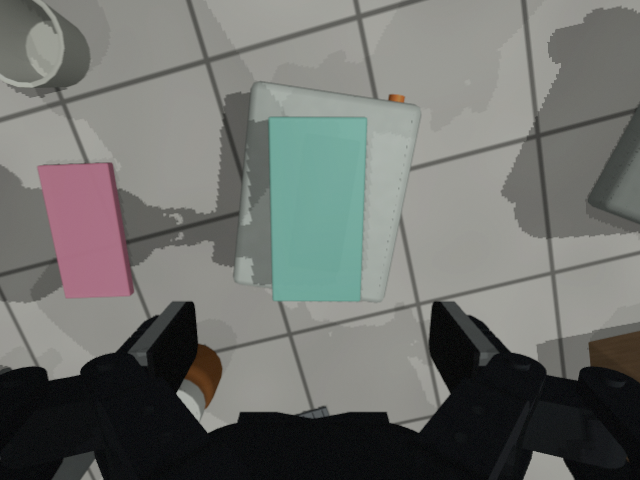

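View pics/top1.png

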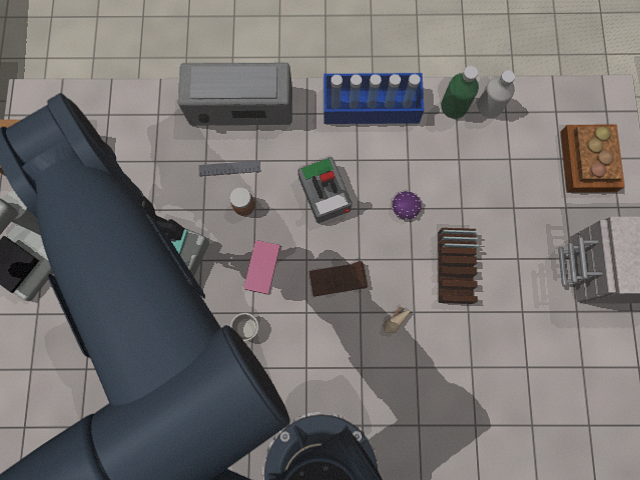

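Run:
```python
from h import *
# plate frame x toward yaw165: top of image = +x ; image left = ?
pl=[[60,-30,95],[60,30,95],[-60,30,95],[-60,-30,95]]
c=cam('w1'); print(np.round(c['position'],3)); 
for o in ([0,1,2,3],[1,0,3,2]):
    p,r=fit([('w1',[pl[i] for i in o],[(269,117),(366.5,117.5),(361.5,301),(272,300.5)])],[.478,.34,np.radians(165)])
    print(p[:2],np.degrees(p[2]),r.round(1).tolist())
    u=np.array([np.cos(p[2]),np.sin(p[2])]); g=p[:2]-.02*u; goto(g[0],g[1],.066,np.degrees(p[2]))
```

```text
[0.434 0.352 0.34 ]
[0.46660986 0.29452961] 165.87941189718904 [[16.2, -0.7], [-180.9, -0.4], [-159.6, 1.0], [17.9, 0.9]]
shift cm [-0.11 -4.65 13.6 ] turn -0.01 cur [0.4968 0.3349 0.202 ] yaw 165.3 t 2.3
[0.47888578 0.34188546] 165.23797566605077 [[-1.0, -0.5], [1.2, -0.7], [-0.7, 0.9], [0.6, 1.0]]
shift cm [-0.09  0.22 13.6 ] turn 0.001 cur [0.4968 0.3349 0.202 ] yaw 165.3 t 2.3
```

```bash
python3 -m handwheel '[[[-0.1,0.2,5],0,1],[[-0.1,0.2,9],0,1],[[-0.1,0.2,11.5],0,1],[[-0.1,0.2,13.5],0,1],[[-0.1,0.2,13.5],0,1],[[-0.1,0.2,13.5],0,1]]'
python3 - <<'E'
from h import *
snap('wrist','w2');snap('scene','scene2')
E
```

```text
time: 2.9
tcp_pos: [0.4992, 0.337, 0.068]
tcp_rot: [[-0.967, 0.254, 0.001], [0.254, 0.967, 0.001], [-0.001, 0.001, -1.0]]
ft_force: [-0.1, 0.2, 1.0]
opening: 0.0852
```

View pics/w2.png

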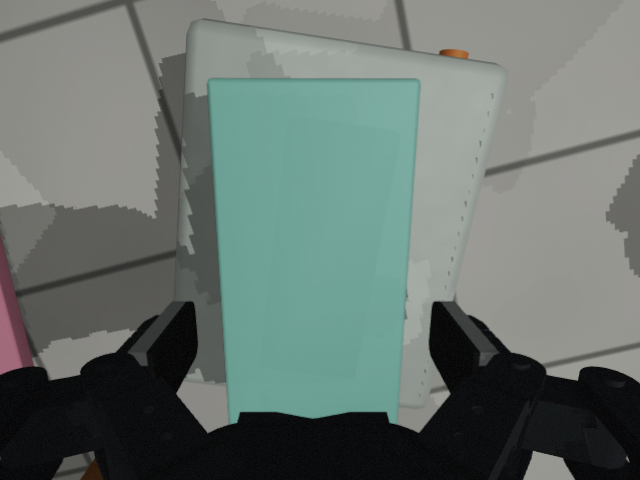

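View pics/scene2.png

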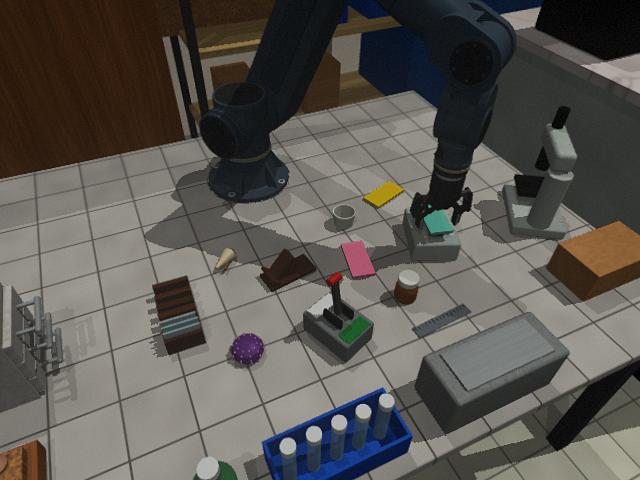

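The wrist view shows the plate centred between the pads (left edge about x=220, right about 410), gripped off-centre as planned.

```bash
python3 -m handwheel '[[[0,0,0],0,-1],[[0,0,0],0,-1],[[0,0,0],0,-1],[[0,0,0],0,-1],[[0,0,0],0,-1],[[0,0,0],0,-1],[[0,0,0],0,-1],[[0,0,-2],0,-1],[[0,0,-4],0,-1],[[0,0,-8],0,-1],[[0,0,-12],0,-1],[[0,0,-13],0,-1],[[0,0,-13],0,-1]]'
python3 - <<'E'
from h import *
snap('wrist','w3');goto(.43,-.04,.2,100.3)
E
```

```text
time: 4.3
tcp_pos: [0.4994, 0.3379, 0.1982]
tcp_rot: [[-0.967, 0.253, 0.003], [0.253, 0.967, 0.002], [-0.002, 0.003, -1.0]]
ft_force: [0.4, -0.3, -1.7]
opening: 0.0588
shift cm [ -2.9  -38.25  -0.4 ] turn 1.135 cur [0.4987 0.3374 0.1962] yaw 165.3 t 4.35
```

View pics/w3.png

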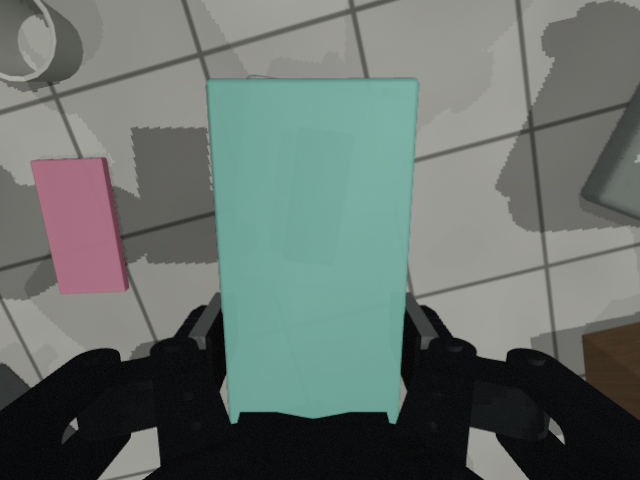

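```bash
python3 -c "
from h import *
goto(.31,-.08,.22,100.3)"
```

```text
shift cm [  7.7  -45.15  -2.4 ] turn 1.135 cur [0.4987 0.3374 0.1962] yaw 165.3 t 4.35
```

```bash
python3 -m handwheel '[[[1,-3,-2],0.2,-1],[[2,-7,-2.4],0.4,-1],[[3,-12,-2.4],0.6,-1],[[4,-17,-2.4],0.8,-1],[[5,-22,-2.4],1,-1],[[5.5,-27,-2.4],1.135,-1],[[6,-32,-2.4],1.135,-1],[[6.5,-37,-2.4],1.135,-1],[[7,-41,-2.4],1.135,-1],[[7.5,-44,-2.4],1.135,-1],[[7.7,-45.2,-2.4],1.135,-1],[[7.7,-45.2,-2.4],1.135,-1],[[7.7,-45.2,-2.4],1.135,-1]]'
python3 - <<'E'
from h import *
goto(.31,-.08,.22,100.3);snap('wrist','w4')
E
```

```text
time: 5.65
tcp_pos: [0.3092, -0.0803, 0.2193]
tcp_rot: [[-0.178, 0.984, -0.002], [0.984, 0.178, 0.001], [0.001, -0.002, -1.0]]
ft_force: [-0.4, 0.8, -2.2]
opening: 0.059
shift cm [ 0.02  0.08 -0.07] turn -0.001 cur [ 0.3092 -0.0803  0.2193] yaw 100.2 t 5.65
```

View pics/w4.png

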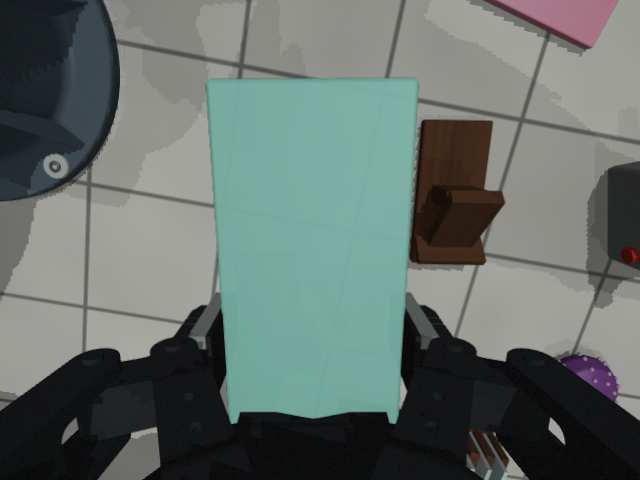

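Run:
```python
import cv2
t=cv2.imread('pics/w4.png')
x0,y0,x1,y1=405,105,515,275;k=4
o=cv2.resize(t[y0:y1,x0:x1],None,fx=k,fy=k,interpolation=cv2.INTER_CUBIC)
for x in range(410,x1,10): cv2.putText(o,'|'+(str(x) if x%20==0 else ''),((x-x0)*k-3,10),0,.35,(0,0,255),1)
for y in range(110,y1,10): cv2.putText(o,'-'+str(y),(0,(y-y0)*k+4),0,.35,(0,0,255),1)
o=cv2.convertScaleAbs(o,alpha=1.6)
cv2.imwrite('pics/c9.png',o[:600])
```

```text
(no output)
```

View pics/c9.png

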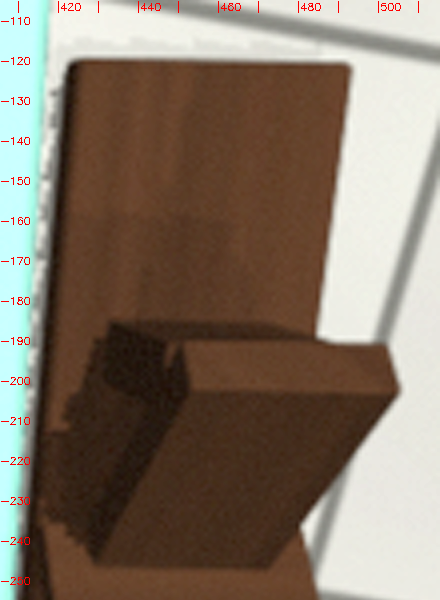

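Run:
```python
from h import *
h=.4
T=[[3.2,20,73.1],[3.2,-20,73.1]];F=[[-44.9,20,25],[-44.9,-20,25]]
def E(p):
    b=p[3]*1000; return np.array([[65,30,b],[65,-30,b]])
for obs in ([('w4',T,np.array([(452,203),(505,203)])-h)],[('w4',T,np.array([(452,203),(505,203)])-h),('w4',E,np.array([(423,120),(492.5,121)])-h),('w4',F,np.array([(428.7,246.5),(472.5,247)])-h)]):
    p,r=fit(obs,[.43,-.0435,1.75,.012]); print(p,np.degrees(p[2]),r.round(1).tolist())
```

```text
[ 0.42872129 -0.04307852  1.74791623  0.012     ] 100.14822310046443 [[-0.3, -0.0], [0.3, 0.0]]
[ 0.42880196 -0.04287475  1.74072746  0.01112096] 99.73633677138224 [[-0.0, -0.5], [0.5, -0.0], [-0.2, -0.0], [0.0, -0.5], [-0.5, 0.8], [0.1, 0.6]]
```

```bash
cat >> h.py <<'E'
EZ=(.4288,-.0430,np.radians(100.0))
def ez(x,y,z,yaw): # easel-frame mm
    P=pose(EZ,[[x,y,z]])[0]/1; q=pose(EZ,[[x/1000,y/1000,z/1000]])[0]; goto(*q,yaw)
E
python3 -c "
from h import *
ez(-21.8,0,130,100);ez(-21.8,0,62,100)"
```

```text
shift cm [-0.68 12.4   8.93] turn 0.005 cur [ 0.3095 -0.08    0.2194] yaw 100.3 t 5.7
shift cm [-0.69 12.41 15.73] turn 0.005 cur [ 0.3095 -0.08    0.2194] yaw 100.3 t 5.7
```

```bash
python3 -m handwheel '[[[0,4,0],0,-1],[[-0.3,8,2],0,-1],[[-0.7,11,5],0,-1],[[-0.7,12.4,9],0,-1],[[-0.7,12.4,12],0,-1],[[-0.7,12.4,14.5],0,-1],[[-0.7,12.4,15],0,-1],[[-0.7,12.4,15],0,-1]]'
python3 - <<'E'
from h import *
ez(-21.8,0,56,100);snap('scene','scene5')
s=cv2.imread('pics/scene5.png')[200:310,230:370];cv2.imwrite('pics/c10.png',cv2.resize(s,None,fx=5,fy=5))
E
```

```text
time: 6.5
tcp_pos: [0.4326, -0.0642, 0.0697]
tcp_rot: [[-0.18, 0.984, -0.002], [0.984, 0.18, 0.001], [0.001, -0.002, -1.0]]
ft_force: [0.3, 0.3, -1.8]
opening: 0.0586
shift cm [-0.02 -0.    1.37] turn 0.007 cur [ 0.4326 -0.0642  0.0697] yaw 100.4 t 6.5
```

View pics/c10.png

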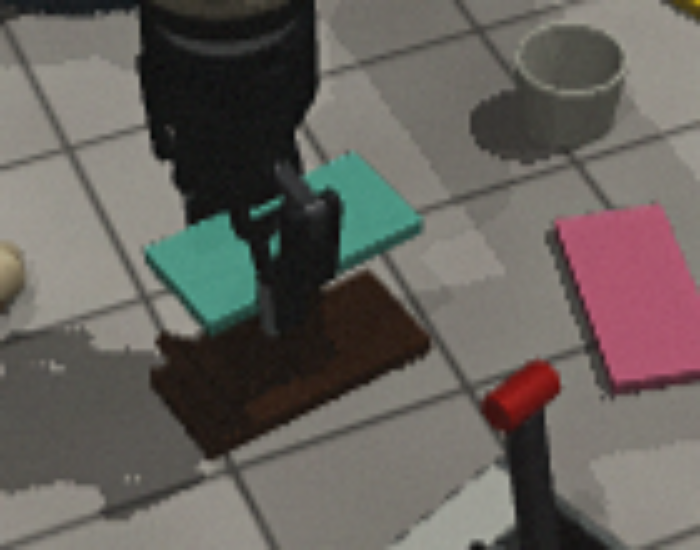

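```bash
python3 -m handwheel '[[[0,0,0.6],0,-1],[[0,0,1.1],0,-1],[[0,0,1.4],0,-1],[[0,0,1.6],0,-1],[[0,0,1.8],0,-1],[[0,0,2.0],0,-1],[[0,0,2.0],0,-1]]'
python3 - <<'E'
from h import *
print(bot.get_obs()['opening']);snap('scene','scene6')
s=cv2.imread('pics/scene6.png')[200:310,230:370];cv2.imwrite('pics/c11.png',cv2.resize(s,None,fx=5,fy=5))
E
```

```text
time: 7.25
tcp_pos: [0.4335, -0.0658, 0.0516]
tcp_rot: [[-0.179, 0.984, 0.002], [0.984, 0.179, -0.001], [-0.001, 0.002, -1.0]]
ft_force: [-5.4, -3.3, 17.5]
opening: 0.0586
0.0586272329244245
```

View pics/c11.png

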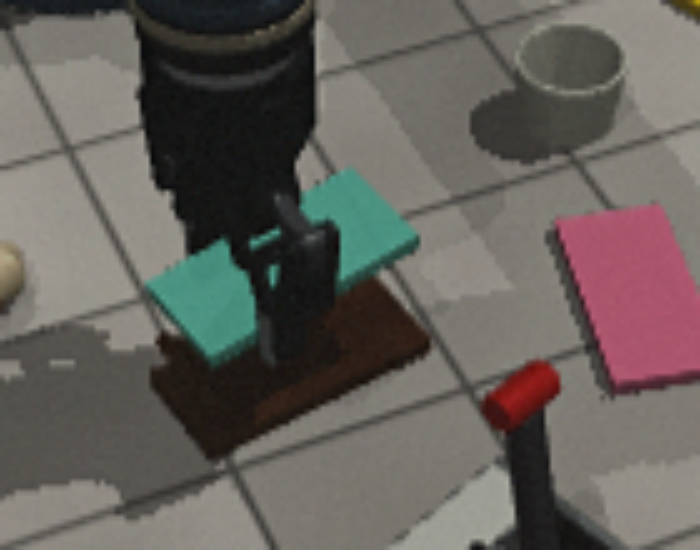

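```bash
python3 -m handwheel '[[[0,0,0.2],0,-1],[[0,0,0.4],0,-1],[[0.1,0,0.6],0,-1],[[0.1,0,0.8],0,-1],[[0.2,0,1.0],0,-1],[[0.2,0,1.1],0,-1],[[0.2,0,1.1],0,-1]]'
python3 - <<'E'
from h import *
snap('scene','scene7');ez(-19,0,40,100)
s=cv2.imread('pics/scene7.png')[200:310,230:370];cv2.imwrite('pics/c12.png',cv2.resize(s,None,fx=5,fy=5))
E
```

```text
time: 8.0
tcp_pos: [0.4334, -0.0649, 0.0409]
tcp_rot: [[-0.178, 0.984, 0.002], [0.984, 0.178, -0.003], [-0.004, 0.002, -1.0]]
ft_force: [-5.6, -8.9, 20.3]
opening: 0.0588
shift cm [ 0.34 -0.07  0.09] turn 0.004 cur [ 0.4334 -0.0649  0.041 ] yaw 100.2 t 8.05
```

View pics/c12.png

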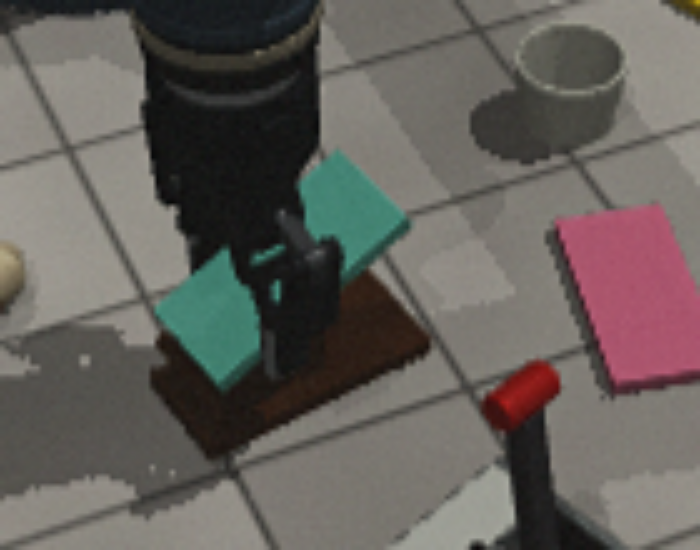

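```bash
python3 -m handwheel '[[[0.1,0,0.2],0,-1],[[0.2,0,0.4],0,-1],[[0.3,0,0.6],0,-1],[[0.3,0,0.7],0,-1],[[0.3,0,0.7],0,-1]]'
python3 - <<'E'
from h import *
snap('scene','scene8');ez(-19,0,40,100)
s=cv2.imread('pics/scene8.png')[200:310,230:370];cv2.imwrite('pics/c13.png',cv2.resize(s,None,fx=5,fy=5))
E
```

```text
time: 8.55
tcp_pos: [0.433, -0.0623, 0.0344]
tcp_rot: [[-0.178, 0.984, 0.003], [0.984, 0.178, -0.004], [-0.005, 0.002, -1.0]]
ft_force: [-8.3, -12.0, 28.6]
opening: 0.0588
shift cm [ 0.07 -0.08 -0.55] turn 0.004 cur [ 0.4331 -0.0623  0.0345] yaw 100.2 t 8.6
```

View pics/c13.png

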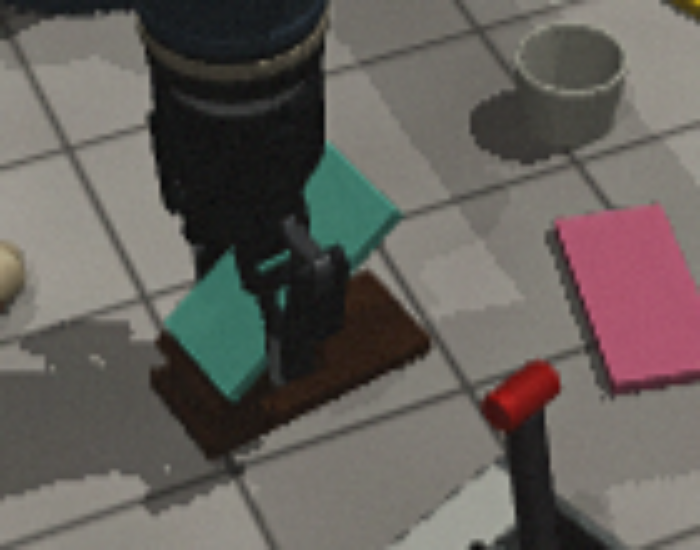

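```bash
python3 -m handwheel '[[[0,0,0],0,0.5],[[0,0,0],0,0.7],[[0,0,0],0,1],[[0,0,0],0,1],[[0,0,0],0,1],[[0,0,0],0,1],[[0,0,0],0,1]]'
python3 - <<'E'
from h import *
snap('scene','scene9');ez(-19,0,140,100)
s=cv2.imread('pics/scene9.png')[200:310,230:370];cv2.imwrite('pics/c14.png',cv2.resize(s,None,fx=5,fy=5))
E
```

```text
time: 9.3
tcp_pos: [0.4321, -0.0602, 0.0322]
tcp_rot: [[-0.179, 0.984, -0.0], [0.984, 0.179, 0.0], [0.0, -0.0, -1.0]]
ft_force: [0.6, -0.4, 0.4]
opening: 0.0851
shift cm [ -0.15  -0.03 -10.78] turn 0.006 cur [ 0.4321 -0.0602  0.0322] yaw 100.3 t 9.35
```

View pics/c14.png

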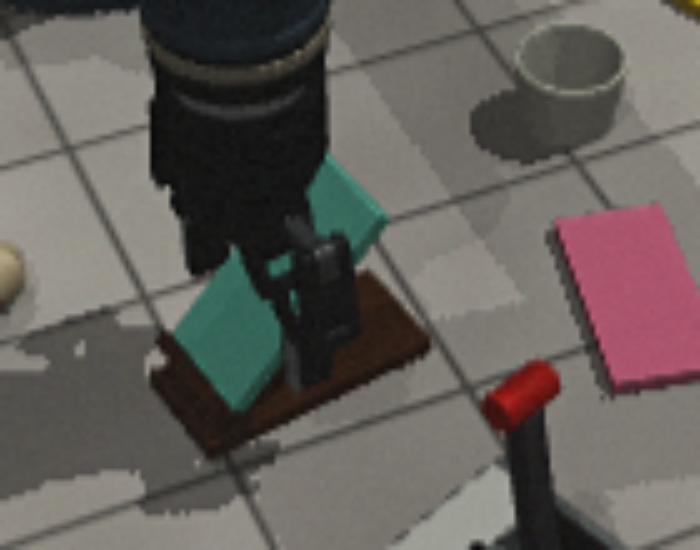

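```bash
python3 -m handwheel '[[[0,0,-2],0,1],[[0,0,-6],0,1],[[0,0,-11],0,1],[[0,0,-15],0,1],[[-4,0,-15],-0.15,1],[[-8,0,-15],-0.3,1],[[-8,0,-15],-0.45,1],[[-8,0,-15],-0.6,1],[[-8,0,-15],-0.75,1],[[-8,0,-15],-0.9,1],[[-8,0,-15],-1.05,1],[[-8,0,-15],-1.2,1],[[-8,0,-15],-1.35,1],[[-8,0,-15],-1.5,1],[[-8,0,-15],-1.57,1],[[-8,0,-15],-1.57,1]]'
python3 - <<'E'
from h import *
snap('scene','scene10');snap('wrist','w10')
s=cv2.imread('pics/scene10.png')[200:310,230:370];cv2.imwrite('pics/c15.png',cv2.resize(s,None,fx=5,fy=5))
E
```

```text
time: 10.95
tcp_pos: [0.4464, -0.139, 0.1822]
tcp_rot: [[-0.984, -0.179, -0.0], [-0.179, 0.984, 0.0], [0.0, 0.0, -1.0]]
ft_force: [0.0, -0.0, -0.3]
opening: 0.0856
```

View pics/c15.png

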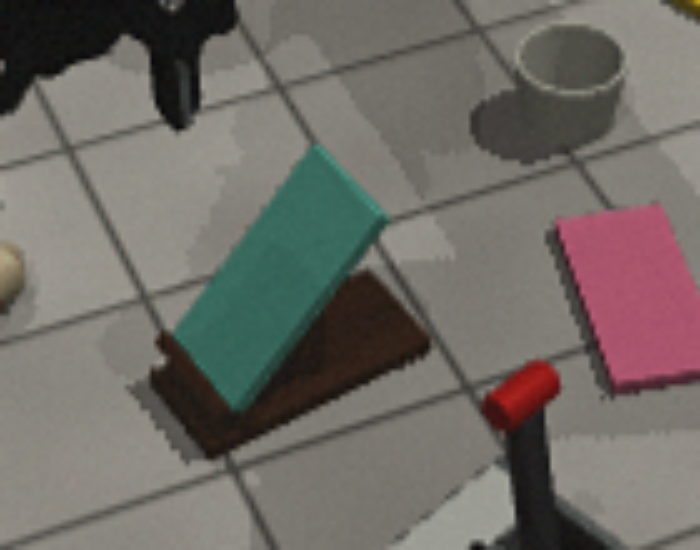

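View pics/w10.png

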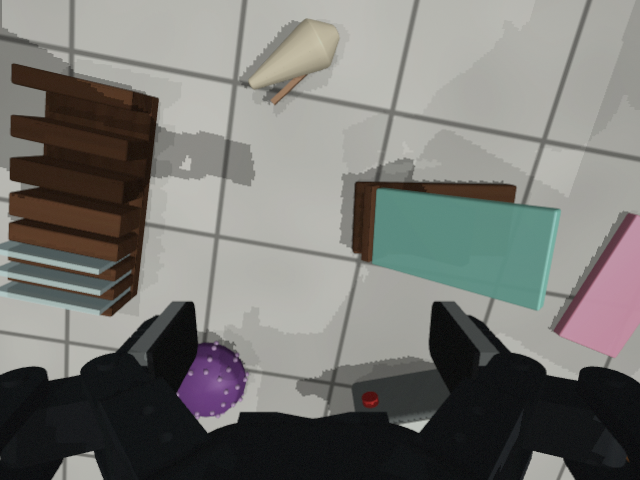

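Run:
```python
from h import *
U=np.array([[-52,30,32.1],[-52,-30,32.1],[32.9,30,116.9],[32.9,-30,116.9]])/1000
print(proj(cam('scene10'),pose(EZ,U)).round(1)); print(proj(cam('w10'),pose(EZ,U)).round(1))
```

```text
[[262.8 267.1]
 [275.4 282.3]
 [290.9 228.4]
 [304.7 242.7]]
[[374.6 185.8]
 [371.3 261.8]
 [556.1 204.6]
 [539.  307. ]]
```

```bash
python3 -c "
from h import *
ez(22,0,170,190);ez(22,0,84,190)"
```

```text
shift cm [ 0.05 11.96  1.23] turn 0.002 cur [ 0.4464 -0.139   0.1823] yaw -169.9 t 11.05
shift cm [ 0.05 11.95  9.83] turn 0.002 cur [ 0.4464 -0.139   0.1823] yaw -169.9 t 11.05
```

```bash
python3 -m handwheel '[[[0,4,0],0,0.3],[[0,8,0],0,0.3],[[0,11,0],0,0.3],[[0,12,1],0,0.3],[[0,12,4],0,0.3],[[0,12,7],0,0.3],[[0,12,9],0,0.3],[[0,12,9.8],0,0.3],[[0,12,9.8],0,0.3]]'
python3 - <<'E'
from h import *
snap('scene','scene11');ez(22,0,84,190);print(bot.get_obs()['opening'])
s=cv2.imread('pics/scene11.png')[190:300,230:370];cv2.imwrite('pics/c16.png',cv2.resize(s,None,fx=5,fy=5))
E
```

```text
time: 11.95
tcp_pos: [0.4244, -0.0212, 0.0834]
tcp_rot: [[-0.984, -0.177, -0.002], [-0.177, 0.984, 0.0], [0.002, 0.0, -1.0]]
ft_force: [0.1, 0.4, 0.6]
opening: 0.0555
shift cm [ 0.02 -0.01  0.03] turn 0.004 cur [ 0.4251 -0.0212  0.0843] yaw -169.8 t 12.0
0.055364336292134664
```

View pics/c16.png

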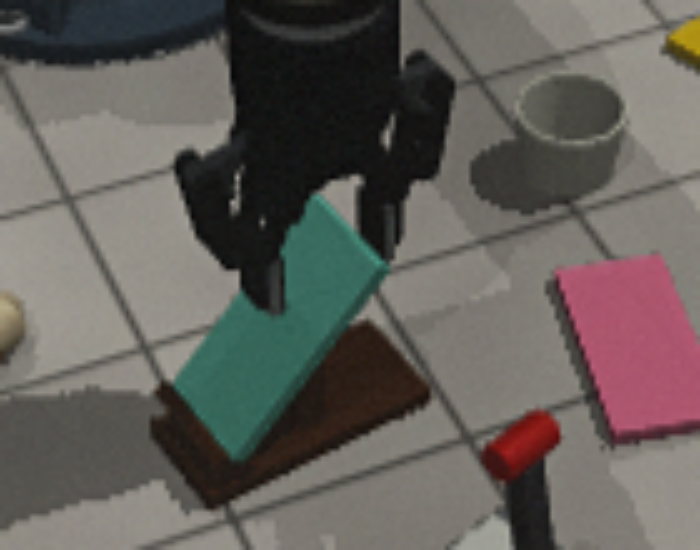

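```bash
python3 -m handwheel '[[[0,-0.4,0],0,0.06],[[0,-0.6,-0.1],0,0.06],[[0,-1.2,-0.3],0,0.06],[[0,-1.8,-0.5],0,0.06],[[0,-2.4,-0.7],0,0.06],[[0,-3,-0.9],0,0.06],[[0,-3.5,-1.1],0,0.06],[[0,-4,-1.3],0,0.06],[[0,-4,-1.3],0,0.06]]'
python3 - <<'E'
from h import *
snap('scene','scene12');ez(-18,0,97,190)
s=cv2.imread('pics/scene12.png')[190:300,230:370];cv2.imwrite('pics/c17.png',cv2.resize(s,None,fx=5,fy=5))
E
```

```text
time: 12.9
tcp_pos: [0.4325, -0.061, 0.0975]
tcp_rot: [[-0.984, -0.177, 0.0], [-0.177, 0.984, -0.0], [-0.0, -0.0, -1.0]]
ft_force: [-0.6, 0.7, -1.0]
opening: 0.0459
shift cm [0.04 0.   0.03] turn 0.004 cur [ 0.4323 -0.0607  0.0973] yaw -169.8 t 12.95
```

View pics/c17.png

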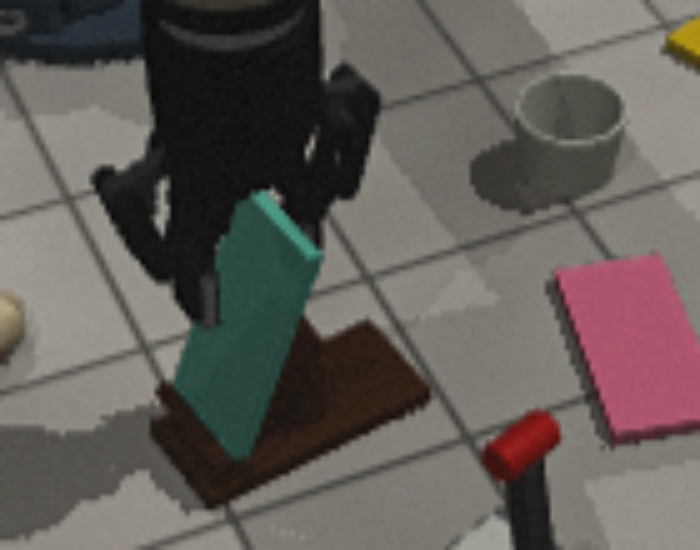

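The scene view shows the plate swinging upright about the lip as predicted, with its top around (290,241) between the pads. I'll continue the sweep and then close.

```bash
python3 -m handwheel '[[[0,-0.5,-0.2],0,0.06],[[0,-1,-0.3],0,0.06],[[0,-1.5,-0.5],0,0.06],[[0,-2,-0.6],0,0.06],[[0,-2.4,-0.7],0,0.06],[[0,-2.8,-0.8],0,0.06],[[0,-2.8,-0.8],0,-0.2],[[0,-2.8,-0.8],0,-0.4],[[0,-2.8,-0.8],0,-0.6],[[0,-2.8,-0.8],0,-1],[[0,-2.8,-0.8],0,-1],[[0,-2.8,-0.8],0,-1],[[0,-2.8,-0.8],0,-1]]'
python3 - <<'E'
from h import *
snap('scene','scene13');ez(-46,0,105,190)
s=cv2.imread('pics/scene13.png')[190:300,230:370];cv2.imwrite('pics/c18.png',cv2.resize(s,None,fx=5,fy=5))
E
```

```text
time: 14.25
tcp_pos: [0.437, -0.0872, 0.1053]
tcp_rot: [[-0.984, -0.179, -0.0], [-0.179, 0.984, 0.001], [0.0, 0.001, -1.0]]
ft_force: [-1.1, 4.0, 2.4]
opening: 0.0091
shift cm [ 0.04 -0.1   0.03] turn 0.005 cur [ 0.437  -0.0872  0.1053] yaw -169.7 t 14.3
```

View pics/c18.png

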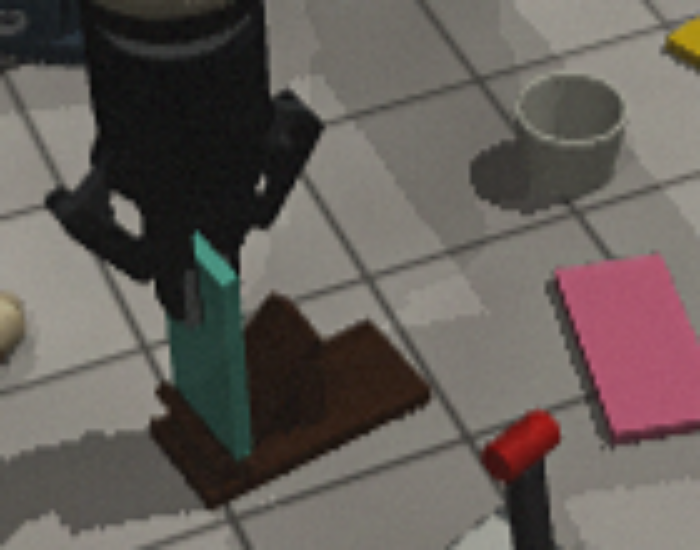

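```bash
python3 -m handwheel '[[[0,0,-1],0,-1],[[0,0,-4],0,-1],[[0,0,-8],0,-1],[[0,0,-12],0,-1],[[0,0,-14],0,-1],[[0,0,-14],0,-1]]'
python3 - <<'E'
from h import *
q=pose((.4563,-.3185,np.radians(-1.9)),[[-.03,0,.24]])[0];print(q);goto(*q,88.1)
snap('wrist','w14')
E
```

```text
time: 14.9
tcp_pos: [0.4388, -0.0886, 0.2485]
tcp_rot: [[-0.984, -0.178, 0.006], [-0.178, 0.984, -0.002], [-0.005, -0.003, -1.0]]
ft_force: [0.3, -1.0, -2.3]
opening: 0.0094
[ 0.42631649 -0.31750534  0.24      ]
shift cm [  5.31 -22.3    0.89] turn 1.783 cur [ 0.4388 -0.0886  0.2485] yaw -169.7 t 14.9
```

View pics/w14.png

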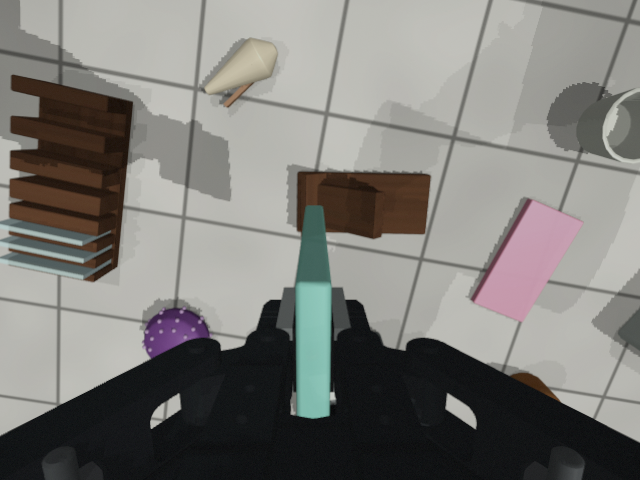

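```bash
python3 -m handwheel '[[[1,-3,0],0.15,-1],[[1,-6,0],0.3,-1],[[2,-9,0],0.45,-1],[[3,-12,0],0.6,-1],[[4,-16,0],0.75,-1],[[5,-19,0],0.9,-1],[[5.3,-22.3,0],1.05,-1],[[5.3,-22.3,0],1.2,-1],[[5.3,-22.3,0],1.35,-1],[[5.3,-22.3,0],1.5,-1],[[5.3,-22.3,0],1.65,-1],[[5.3,-22.3,0],1.78,-1],[[5.3,-22.3,0.8],1.78,-1],[[5.3,-22.3,0.8],1.78,-1]]'
python3 - <<'E'
from h import *
goto(.4263,-.3175,.24,88.1)
snap('wrist','w15');snap('scene','scene15')
E
```

```text
time: 16.35
tcp_pos: [0.4239, -0.3162, 0.2349]
tcp_rot: [[0.026, 1.0, -0.003], [1.0, -0.026, 0.002], [0.002, -0.003, -1.0]]
ft_force: [-0.1, -0.1, -1.5]
opening: 0.0093
shift cm [-0.12  0.24 -0.51] turn 0.007 cur [ 0.4239 -0.3162  0.2349] yaw 88.5 t 16.35
```

View pics/w15.png

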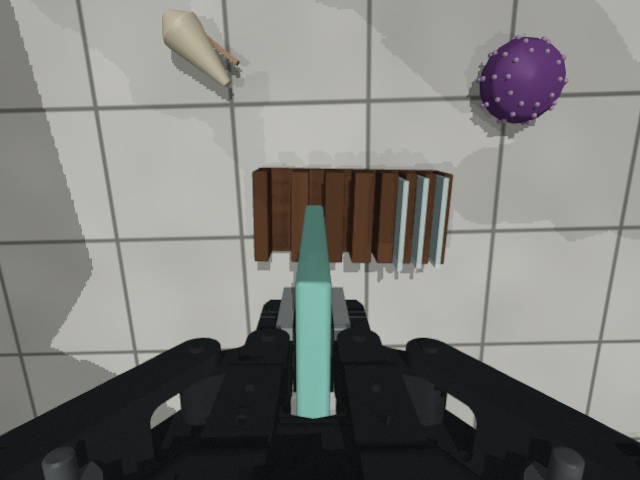

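View pics/scene15.png

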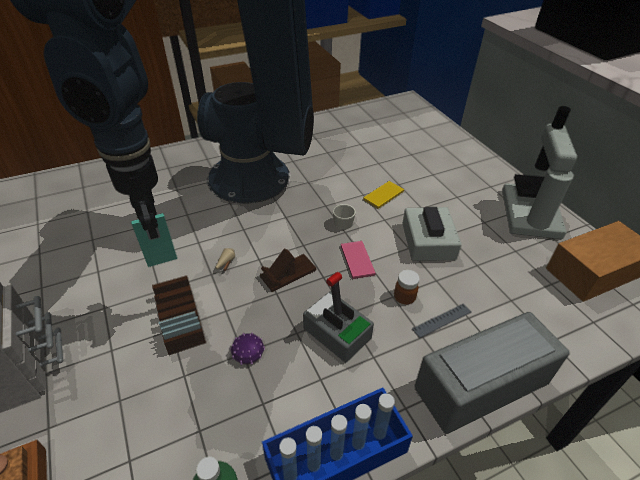

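Run:
```python
import cv2
t=cv2.imread('pics/w15.png')
x0,y0,x1,y1=245,160,460,280;k=3.7
o=cv2.resize(t[y0:y1,x0:x1],None,fx=k,fy=k,interpolation=cv2.INTER_CUBIC)
o=cv2.convertScaleAbs(o,alpha=1.5)
for x in range(250,x1,10): cv2.putText(o,'|'+(str(x) if x%20==0 else ''),(int((x-x0)*k)-3,10),0,.35,(0,0,255),1)
for y in range(170,y1,10): cv2.putText(o,'-'+str(y),(0,int((y-y0)*k)+4),0,.35,(0,0,255),1)
cv2.imwrite('pics/c19.png',o[:,:800])
```

```text
(no output)
```

View pics/c19.png

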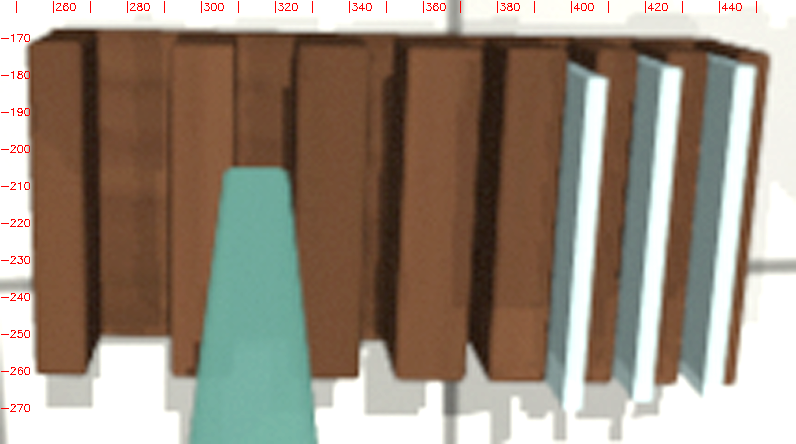

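Run:
```python
from h import *
xs=[-85,-72,-52,-37,-23,-6,2,19.5,24.5,39]; u=[253.1,267.2,291.5,308.2,325.3,344.2,355.3,372.8,382.3,397.7]; v=np.linspace(171,172.4,10)
xb=[-85,-72,-52,-6,2,19.5,24.5,39]; ub=[255.3,268.2,291.5,341.8,352.3,370.7,377.4,393.1]; vb=np.linspace(260.8,262.6,8)
L=[[a,40,47] for a in xs]+[[a,-40,47] for a in xb]
px=np.r_[np.c_[u,v],np.c_[ub,vb]]-.4
p,r=fit([('w15',L,px)],[.456,-.3185,-.03]); print(p,np.degrees(p[2]),r.round(1).tolist())
q=pose(p,[[-.030,0,.2]])[0]; goto(*q,90+np.degrees(p[2]))
# held plate: bottom corner observed end near edge
o=bot.get_obs();R=o['tcp_rot'];t=o['tcp_pos']
for zt in(45,44,46):
  for dx in (30,):
    for z in (zt,zt-120):
      P=[t+R@np.array([s*dx,sy*5,-z])/1000 for s in(1,-1) for sy in(-1,1)]
      print(zt,z,proj(cam('w15'),np.array(P)).round(0).tolist())
```

```text
[ 0.45688169 -0.31820571 -0.03570635] -2.0458231782710112 [[-1.7, -0.4], [-0.3, -0.4], [-0.8, -0.3], [0.4, -0.3], [-0.1, -0.3], [1.3, -0.3], [-0.3, -0.3], [3.0, -0.3], [-0.5, -0.4], [1.3, -0.4], [-1.0, 0.7], [0.6, 0.6], [-0.3, 0.5], [0.9, 0.8], [-0.6, 0.6], [0.6, 0.5], [-0.5, 0.3], [0.0, 0.2]]
shift cm [-0.07  0.26  3.62] turn 0.009 cur [ 0.4243 -0.3164  0.2362] yaw 88.5 t 16.45
45 45 [[292.0, 276.0], [330.0, 276.0], [295.0, 463.0], [328.0, 463.0]]
45 -75 [[303.0, 203.0], [321.0, 203.0], [304.0, 302.0], [321.0, 302.0]]
44 44 [[292.0, 275.0], [330.0, 275.0], [295.0, 461.0], [328.0, 461.0]]
44 -76 [[303.0, 203.0], [321.0, 203.0], [304.0, 302.0], [321.0, 302.0]]
46 46 [[292.0, 277.0], [330.0, 277.0], [295.0, 466.0], [328.0, 466.0]]
46 -74 [[303.0, 204.0], [321.0, 204.0], [304.0, 303.0], [321.0, 303.0]]
```

```bash
python3 -m handwheel '[[[0,0.1,3],0.01,-1],[[0,0.1,7],0.01,-1],[[0,0.1,9.5],0.01,-1],[[0,0.1,10.5],0.01,-1],[[0,0.1,10.5],0.01,-1],[[0,0.1,10.5],0.01,-1]]'
python3 - <<'E'
from h import *
goto(.427-.0012,-.317,.13,88)
snap('wrist','w16');snap('scene','scene16');snap('top','top16')
t=cv2.imread('pics/w16.png')
x0,y0,x1,y1=180,120,480,330;k=2.6
o=cv2.resize(t[y0:y1,x0:x1],None,fx=k,fy=k,interpolation=cv2.INTER_CUBIC)
o=cv2.convertScaleAbs(o,alpha=1.4)
cv2.imwrite('pics/c20.png',o)
s=cv2.imread('pics/scene16.png')[220:370,110:260];cv2.imwrite('pics/c21.png',cv2.resize(s,None,fx=4,fy=4))
E
```

```text
time: 17.05
tcp_pos: [0.4264, -0.3172, 0.1334]
tcp_rot: [[0.039, 0.999, 0.001], [0.999, -0.039, -0.001], [-0.001, 0.001, -1.0]]
ft_force: [0.8, 0.5, -1.9]
opening: 0.0094
shift cm [ 0.02 -0.06  0.34] turn -0.004 cur [ 0.4264 -0.3172  0.1334] yaw 87.7 t 17.05
```

View pics/c20.png

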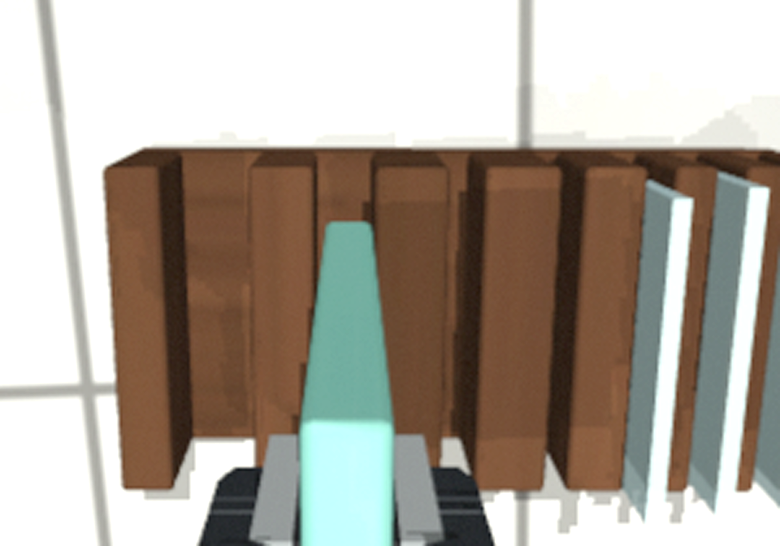

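View pics/c21.png

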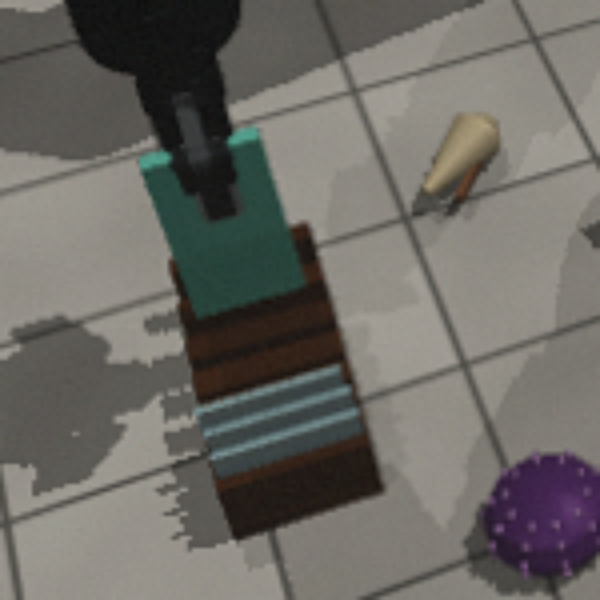

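```bash
python3 -m handwheel '[[[0,-0.06,0.5],0,-1],[[0,-0.06,1],0,-1],[[0,-0.06,1.5],0,-1],[[0,-0.06,2],0,-1],[[0,-0.06,2.5],0,-1],[[0,-0.06,3],0,-1],[[0,-0.06,3],0,-1]]'
```

```text
time: 17.9
tcp_pos: [0.4248, -0.3164, 0.1014]
tcp_rot: [[0.04, 0.999, -0.001], [0.999, -0.04, 0.001], [0.001, -0.001, -1.0]]
ft_force: [0.4, 0.8, -2.1]
opening: 0.0094
```

No contact; it is inside the slot. Continuing down.

```bash
python3 -m handwheel '[[[0,0,0.5],0,-1],[[0,0,1],0,-1],[[0,0,1.2],0,-1],[[0,0,1.4],0,-1],[[0,0,1.4],0,-1]]'
python3 - <<'E'
from h import *
snap('scene','scene17')
s=cv2.imread('pics/scene17.png')[220:370,110:260];cv2.imwrite('pics/c22.png',cv2.resize(s,None,fx=4,fy=4))
E
```

```text
time: 18.4
tcp_pos: [0.4251, -0.3166, 0.088]
tcp_rot: [[0.04, 0.999, -0.0], [0.999, -0.04, 0.0], [0.0, -0.0, -1.0]]
ft_force: [-0.3, -0.1, -2.6]
opening: 0.0094
```

View pics/c22.png

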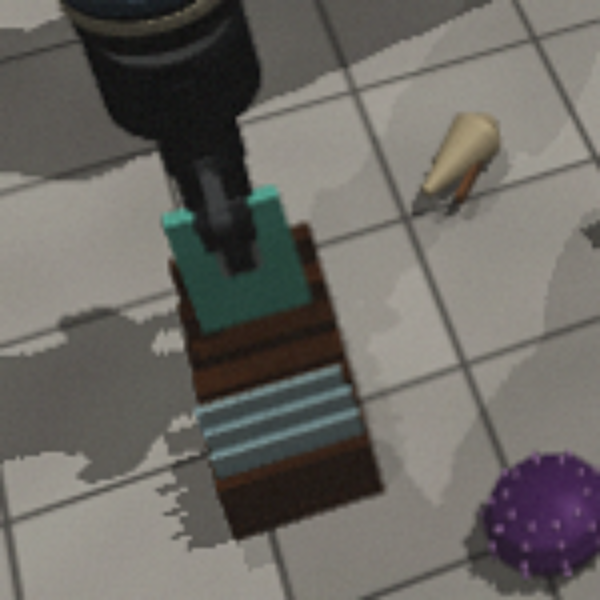

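```bash
python3 -m handwheel '[[[0,0,0.15],0,-1],[[0,0,0.3],0,-1],[[0,0,0.3],0,-1]]';python3 -m handwheel '[[[0,0,0.15],0,-1],[[0,0,0.3],0,-1],[[0,0,0.3],0,-1]]'
```

```text
time: 18.75
tcp_pos: [0.4257, -0.3168, 0.0876]
tcp_rot: [[0.04, 0.999, 0.002], [0.999, -0.04, -0.001], [-0.001, 0.002, -1.0]]
ft_force: [-4.8, 4.7, 20.7]
opening: 0.0098
time: 19.05
tcp_pos: [0.4265, -0.317, 0.0872]
tcp_rot: [[0.04, 0.999, 0.005], [0.999, -0.04, -0.002], [-0.002, 0.005, -1.0]]
ft_force: [-8.9, 11.5, 48.0]
opening: 0.0093
```

```bash
python3 -m handwheel '[[[0,0,-0.3],0,-1],[[0,0,-0.5],0,-1],[[0,0,-0.5],0,-0.6],[[0,0,-0.5],0,-0.4],[[0,0,-0.5],0,0],[[0,0,-0.5],0,0],[[0,0,-2],0,0],[[0,0,-5],0,0],[[0,0,-9],0,0],[[0,0,-13],0,0],[[0,0,-13],0,0],[[0,0,-13],0,0]]'
python3 - <<'E'
from h import *
snap('wrist','w18');snap('scene','scene18')
s=cv2.imread('pics/scene18.png')[220:370,110:260];cv2.imwrite('pics/c23.png',cv2.resize(s,None,fx=4,fy=4))
E
```

```text
time: 20.25
tcp_pos: [0.4256, -0.317, 0.2129]
tcp_rot: [[0.04, 0.999, 0.001], [0.999, -0.04, -0.001], [-0.001, 0.001, -1.0]]
ft_force: [-0.4, -0.1, -1.3]
opening: 0.0428
```

View pics/c23.png

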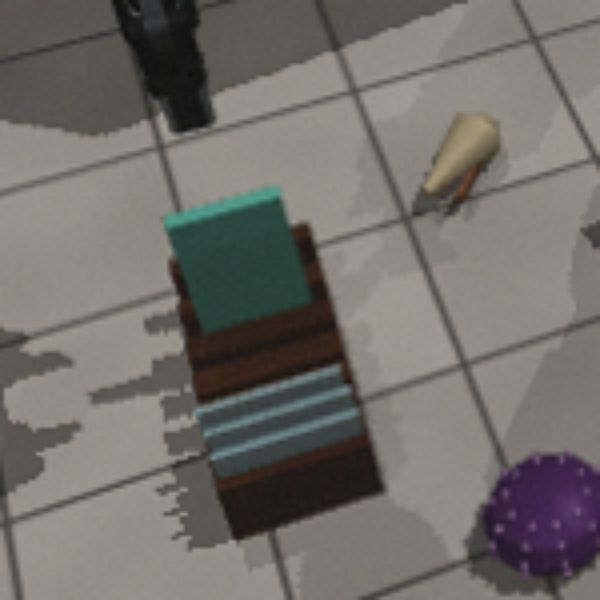

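View pics/w18.png

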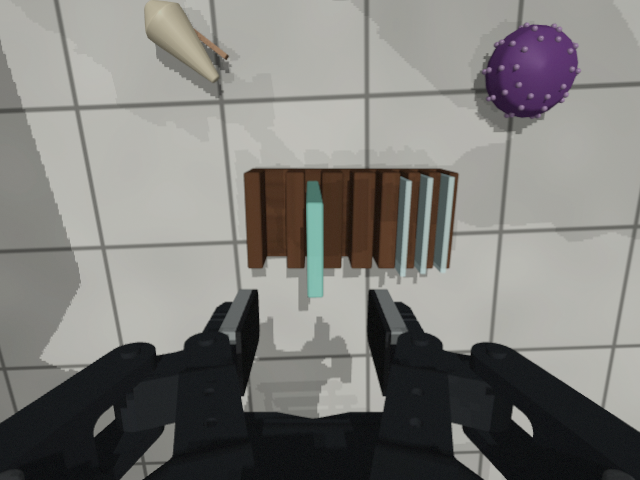

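```bash
python3 - <<'E'
from h import *
p=(.4569,-.3182,-.0357)
T=np.array([[-35,30,132],[-25,30,132],[-25,-30,132],[-35,-30,132]])/1000
for c in('w18','scene18'): print(proj(cam(c),pose(p,T)).round(1).tolist())
q=pose((.6392,-.012,np.radians(20.2)),[[-.0,0,.26]])[0];goto(*q,110.2)
E
python3 - <<'E'
import cv2
t=cv2.imread('pics/w18.png')[160:310,280:360];cv2.imwrite('pics/c24.png',cv2.resize(t,None,fx=4,fy=4))
E
```

```text
[[304.5, 201.0], [321.8, 200.9], [321.7, 297.1], [305.5, 297.2]]
[[179.2, 266.5], [180.1, 269.7], [151.0, 277.8], [150.3, 274.5]]
shift cm [31.27 20.2  -4.87] turn -0.393 cur [ 0.4247 -0.3164  0.2112] yaw 87.7 t 20.35
```

View pics/c24.png

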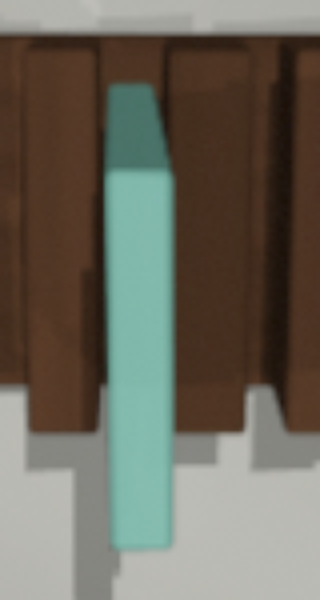

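```bash
python3 -m handwheel '[[[0,0,-4.9],0,0],[[4,3,-4.9],-0.1,0],[[8,6,-4.9],-0.2,0],[[12,9,-4.9],-0.3,0],[[16,12,-4.9],-0.39,0],[[20,14,-4.9],-0.39,0],[[24,16,-4.9],-0.39,0],[[28,18.5,-4.9],-0.39,0],[[31.3,20.2,-4.9],-0.39,0],[[31.3,20.2,-4.9],-0.39,0],[[31.3,20.2,-4.9],-0.39,0]]'
python3 - <<'E'
from h import *
snap('wrist','w19');goto(.6392,-.012,.26,110.2)
E
```

```text
time: 21.45
tcp_pos: [0.6392, -0.0111, 0.2593]
tcp_rot: [[-0.345, 0.939, -0.003], [0.939, 0.345, -0.0], [0.001, -0.003, -1.0]]
ft_force: [-1.0, -1.0, -0.2]
opening: 0.0426
shift cm [-0.    0.02 -0.02] turn -0.002 cur [ 0.639  -0.0121  0.2598] yaw 110.1 t 21.5
```

View pics/w19.png

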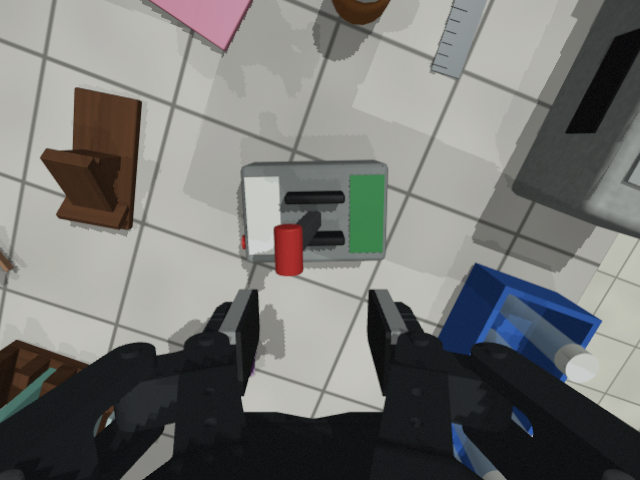

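Run:
```python
from h import *
C=[[-65,45,60],[65,45,60],[65,-45,60],[-65,-45,60]]
def G(p): a=p[3]-.6; return np.array([[100*np.sin(a),0,72+100*np.cos(a)]])
p,r=fit([('w19',C,[(243,165),(387,163),(385.5,258),(244.5,260)]),('w19',G,[(289,250)])],[.6392,-.012,.3519,.44])
print(p,np.degrees(p[2]),r.round(1).tolist())
for a in(p[3]-.6,):
    print(a,100*np.sin(a),72+100*np.cos(a))
    q=pose(p,[[.1*np.sin(a),0,.145]])[0];goto(*q,90+np.degrees(p[2]))
```

```text
[ 0.6408156  -0.01165607  0.36605997  0.44141402] 20.9736915708236 [[-4.5, -0.2], [1.9, -0.5], [-0.2, 3.9], [0.2, 3.8], [0.0, -1.1]]
-0.1585859770031824 -15.792208572241565 170.74515759474394
shift cm [-0.06 -1.36 11.48] turn -0.016 cur [ 0.639  -0.0121  0.2598] yaw 110.1 t 21.5
```

```bash
python3 -m handwheel '[[[0,-1.4,3],-0.01,0],[[0,-1.4,6],-0.01,0],[[0,-1.4,9],-0.01,0],[[0,-1.4,11],-0.01,0],[[0,-1.4,12],-0.01,0],[[0,-1.4,12],-0.01,0]]'
python3 - <<'E'
from h import *
snap('wrist','w20')
E
```

```text
time: 22.1
tcp_pos: [0.6252, -0.0178, 0.1401]
tcp_rot: [[-0.351, 0.936, -0.003], [0.936, 0.351, 0.0], [0.001, -0.002, -1.0]]
ft_force: [-0.6, 0.3, 0.5]
opening: 0.0432
```

View pics/w20.png

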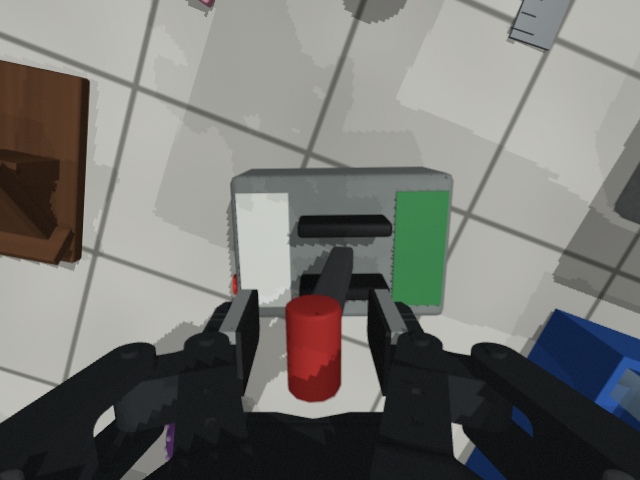

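The red grip (about 286–342 px across, y≈350) sits centred between the pads, with no contact. Pushing to off.

```bash
python3 -m handwheel '[[[0,-1,0],0,0],[[0,-2,0.1],0,0],[[0,-3,0.2],0,0],[[0,-4,0.3],0,0],[[0,-5,0.4],0,0],[[0,-5.5,0.5],0,0],[[0,-5.5,0.5],0,0]]'
python3 - <<'E'
from h import *
snap('wrist','w21');snap('scene','scene21')
s=cv2.imread('pics/scene21.png')[220:370,260:410];cv2.imwrite('pics/c25.png',cv2.resize(s,None,fx=4,fy=4))
E
```

```text
time: 22.85
tcp_pos: [0.5812, -0.0346, 0.1396]
tcp_rot: [[-0.354, 0.935, 0.015], [0.935, 0.354, 0.004], [-0.001, 0.016, -1.0]]
ft_force: [21.6, 10.3, 3.4]
opening: 0.0428
```

View pics/w21.png

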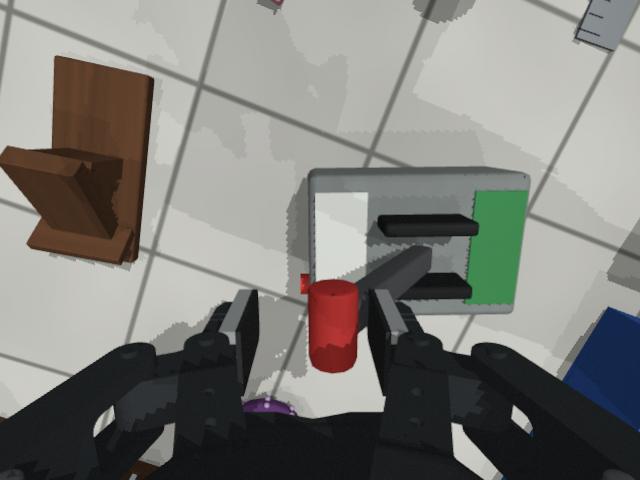

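View pics/c25.png

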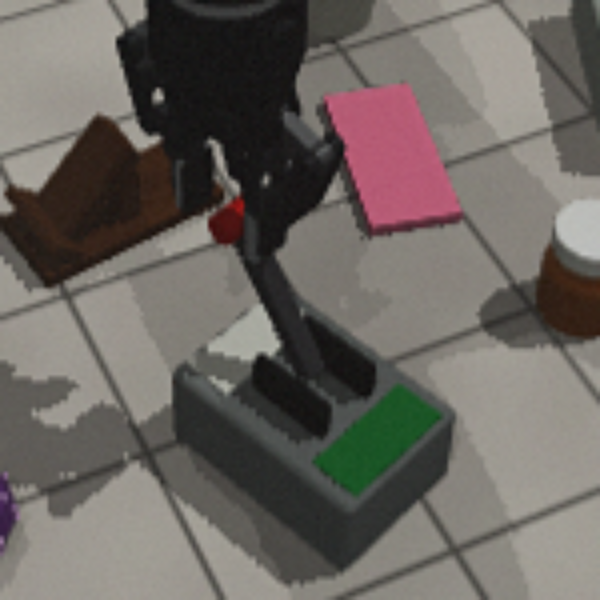

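Run:
```python
from h import *
for pp in ([.6392,-.012,.3519],[.6408,-.0117,.366]):
  for a in(0,.05,.1,.2):
    b=a-.6; P=np.array([[.1*np.sin(b),y,.072+.1*np.cos(b)] for y in(-.015,.015)])
    print(a,proj(cam('w21'),pose(pp,P)).round(1).tolist(),proj(cam('scene21'),pose(pp,P)).round(1).tolist())
```

```text
0 [[327.5, 358.1], [329.1, 281.9]] [[313.7, 277.9], [324.0, 270.4]]
0.05 [[339.4, 362.1], [341.7, 284.8]] [[315.2, 278.2], [325.4, 270.5]]
0.1 [[352.1, 366.0], [355.2, 287.5]] [[316.7, 278.5], [326.9, 270.8]]
0.2 [[379.4, 373.1], [384.3, 292.5]] [[319.8, 279.4], [330.1, 271.7]]
0 [[332.3, 360.6], [333.0, 284.8]] [[314.0, 278.7], [324.1, 271.0]]
0.05 [[344.3, 364.6], [345.7, 287.5]] [[315.4, 278.9], [325.6, 271.1]]
0.1 [[357.0, 368.4], [359.2, 290.1]] [[317.0, 279.2], [327.1, 271.4]]
0.2 [[384.5, 375.2], [388.4, 294.9]] [[320.2, 280.1], [330.3, 272.3]]
```

```bash
python3 -m handwheel '[[[0,-0.1,0],0,0],[[0,-0.1,0],0,0],[[0,-0.1,0],0,0],[[0,-0.1,0],0,0],[[0,-0.1,0],0,0]]'; python3 -m handwheel '[[[0,1,0],0,0],[[0,3,0],0,0],[[0,5,0],0,0],[[0,7,0],0,0],[[0,9,0],0,0],[[0,11,0],0,0],[[0,12.5,0],0,0],[[0,13.6,0],0,0],[[0,14.2,0],0,0],[[0,14.2,0],0,0],[[0,14.2,0],0,0]]'
python3 - <<'E'
from h import *
snap('wrist','w22');snap('scene','scene22')
for pp in ([.6392,-.012,.3519],[.6408,-.0117,.366]):
  for a in(1.2,1.15,1.1):
    b=a-.6; P=np.array([[.1*np.sin(b),y,.072+.1*np.cos(b)] for y in(-.015,.015)])
    print(a,proj(cam('w22'),pose(pp,P)).round(1).tolist())
E
```

```text
time: 23.45
tcp_pos: [0.5811, -0.0346, 0.1395]
tcp_rot: [[-0.354, 0.935, 0.016], [0.935, 0.354, 0.004], [-0.002, 0.016, -1.0]]
ft_force: [24.3, 11.9, 2.8]
opening: 0.0429
time: 24.55
tcp_pos: [0.6973, 0.0102, 0.1344]
tcp_rot: [[-0.351, 0.936, -0.019], [0.937, 0.35, -0.005], [0.002, -0.019, -1.0]]
ft_force: [-30.2, -10.8, 10.9]
opening: 0.0426
1.2 [[294.3, 370.3], [293.8, 292.1]]
1.15 [[281.9, 374.5], [280.6, 295.1]]
1.1 [[268.8, 378.6], [266.6, 297.9]]
1.2 [[299.4, 369.1], [297.9, 290.7]]
1.15 [[287.1, 373.4], [284.8, 293.8]]
1.1 [[274.0, 377.6], [270.8, 296.8]]
```

View pics/w22.png

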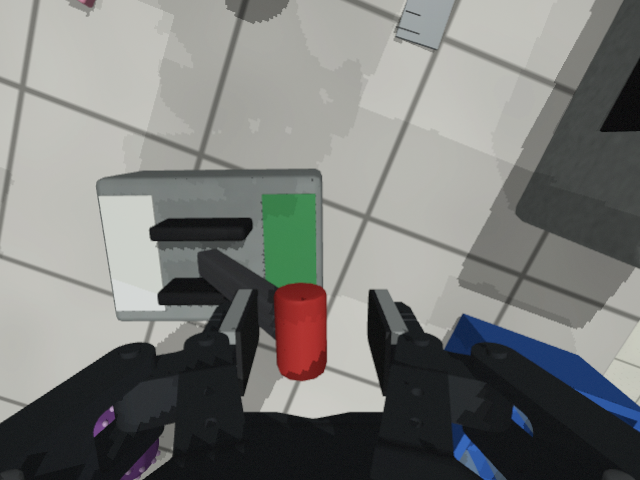

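```bash
python3 -m handwheel '[[[0,-0.8,0],0,0],[[0,-1.5,0],0,0],[[0,-1.5,0],0,0],[[0,-1.5,-4],0,0],[[0,-1.5,-8],0,0],[[0,-1.5,-12],0,0],[[-3,-5,-12],0,0],[[-6,-9,-12],0,0],[[-8,-13,-12],0,0],[[-8,-13,-12],0,0],[[-8,-13,-12],0,0]]'
python3 - <<'E'
from h import *
o=bot.get_obs();print(o['tcp_pos'],o['ft_force'],o['opening'])
snap('wrist','w23');snap('scene','scene23')
for pp in ([.6392,-.012,.3519],[.6408,-.0117,.366]):
  for a in(1.2,1.15,1.1):
    b=a-.6; P=np.array([[.1*np.sin(b),y,.072+.1*np.cos(b)] for y in(-.015,.015)])
    print(a,proj(cam('w23'),pose(pp,P)).round(1).tolist(),proj(cam('scene23'),pose(pp,P)).round(1).tolist())
E
```

```text
time: 25.75
tcp_pos: [0.6132, -0.108, 0.257]
tcp_rot: [[-0.351, 0.936, 0.001], [0.936, 0.351, 0.0], [-0.0, 0.001, -1.0]]
ft_force: [-0.3, 0.1, -0.1]
opening: 0.0428
[ 0.61320903 -0.10801089  0.25695739] [-0.30485756  0.13769021 -0.14627391] 0.04279432973775367
1.2 [[499.6, 136.9], [506.3, 84.1]] [[354.8, 309.2], [365.0, 300.6]]
1.15 [[494.7, 136.9], [501.4, 83.4]] [[353.3, 307.1], [363.5, 298.5]]
1.1 [[489.4, 136.8], [495.9, 82.7]] [[351.7, 305.0], [361.9, 296.5]]
1.2 [[502.7, 136.0], [508.8, 83.1]] [[355.7, 309.5], [365.7, 300.8]]
1.15 [[497.8, 136.1], [503.9, 82.5]] [[354.1, 307.4], [364.2, 298.8]]
1.1 [[492.5, 136.1], [498.4, 82.0]] [[352.5, 305.4], [362.6, 296.8]]
```

View pics/w23.png

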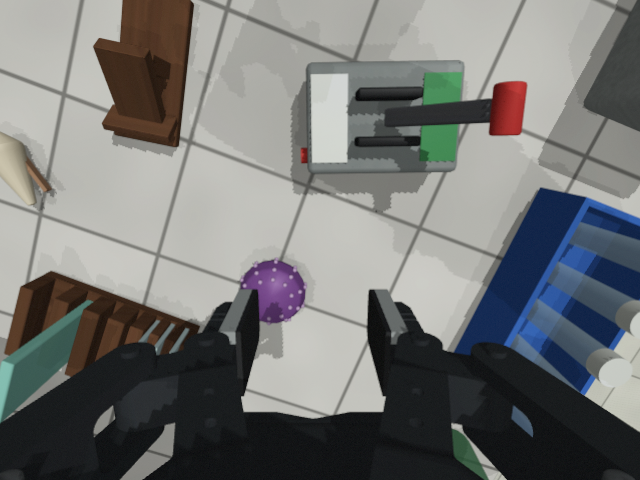

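View pics/scene23.png

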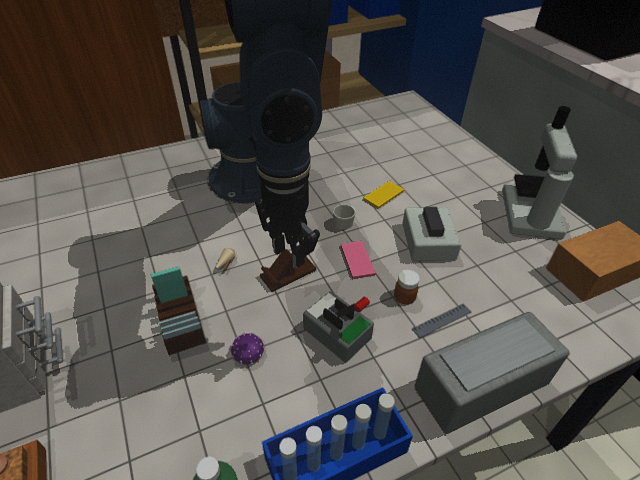

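The lever matches fully on: the grip is at about (509,108) in the wrist view, where 1.2 rad predicts (504–506,110). The plate stands in its slot, the bystanders look unmoved, and the arm is clear.

```bash
python3 -c "
from h import *
print(bot.job_done())"
```

```text
the job is handed in; nothing more can be done
None
```

I did every step in the required order and handed the job in at about 26 s on the robot's clock. The hand-in gave no verdict, so what follows rests on my own checks.

- **Sloping rest:** I gripped the plate by its long sides, tilted it over the top of the board and let go. It dropped onto the slope against the lip, and its corners were within about 4 px of the predicted pose in the two views I checked.
- **14 mm slot:** I swung the plate upright with the pads, gripped it by its faces and lowered it in. It touched bottom, I pressed on to about 48 N, then let go. Its top corners in the wrist view were within about 2 px of the prediction for fully down, upright and centred. That rules out anything but a small error.
- **Lever:** I pushed it to the off stop (about 24 N on the tool, angle about 0 rad by image) and held it there for over half a second. Then I threw it to the on stop (about 32 N). After letting go, the images still put it at about 1.2 rad.
- **At the end:** The tool force was near zero, the arm was clear of everything, and the bystanders looked unmoved by eye; I did not measure their positions.

One disagreement: my two position estimates for the cut-out box differed by about 2 mm and 0.8°, with up to 4.5 px error at its rounded corners. This was too small to matter for moving the lever. No check failed.

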